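Re-kit the gecko caddy: swap four misplaced things over

ROBOT

A 6-joint arm with a two-finger parallel gripper is mounted at the origin on the work surface. World frame = base frame: x ahead of the robot, y to its left, z up, the work surface at z = 0. Lengths are in m, angles in degrees, forces in N, time in s.
With the tool pointing down it reaches from about 0.325 to 0.75 m from the base axis. Payload 7.6 kg.
Tool frame: the origin (TCP) lies at the very end of the fingers, on their centre line; the grasp point (between the pads) lies 19 mm behind it (robot.hold_point_z is the distance from the TCP to the grasp point, in m); z points along the fingers, y is the direction in which the jaws open and shut (so a half turn about z gives the same grasp; the last joint's range is limited). The gripper opens to 85 mm and grips with 20 to 120 N. Pads are 22 mm wide; open, the fingers measure 114 mm over their backs; the gripper's body (76 mm by 85 mm) begins 54 mm behind the grasp point. The pads swing forward as they close: fully open they stand 13 mm farther back than shut.
Start: joints at [64.441, 2.991, 80.254, -0, 96.75, -4.028], TCP at [0.193, 0.488, 0.231] pointing down, gripper open.
Joint ranges: [-166.34, 166.34], [-52.06, 124.39], [6.96, 135.62], [-60.46, 240.46], [14.63, 156.25], [-167.68, 167.68]. Speed limits (degrees/s): [147.25, 147.25, 172.46, 180, 180, 180].

INTERFACE

Orientations are given as [roll, pitch, yaw] about the fixed x, y, z axes, in that order (R = Rz(yaw) Ry(pitch) Rx(roll)).
In Python, from rig import robot, eyes gives the robot as it stands.
- The arm moves only by the tool move_arm, never from a script. Its argument "targets" is a list of rows, each an object with "linear": the shift along the tool's x, y, z in mm, a list of three; "delta_rot": the turn, a rotation vector about the tool's x, y, z in degrees, a list of three; "claw": the opening, from 0 (shut) to 1 (fully open). In form: [{"linear": [tx, ty, tz], "delta_rot": [rx, ry, rz], "claw": claw}, ...]. A call has 1 to 8 rows; each row is the pose to reach, as a shift and turn from the pose commanded when the call began, along the tool's axes at that moment; what a row does not reach only later rows make up. A row lasts 1/12 s, in which the tool goes at most 41.7 mm and 7.16 degrees, less where a joint would pass 70% of its speed; a pose out of reach is approached as far as the arm can. A call with a gripper value outside its range is refused whole. The fingers move at their own pace and stop on an object; "squeeze" is the grip in N (left out, the last holds). Time passes only in rows, so rows that repeat a pose let the fingers close. It gives the time, the measured TCP pose, the force and the opening at its end, in the units of the state.
- robot.get_obs(): the state, without advancing time (a new reading comes with each control period).
- eyes.capture(name): name is "scene" or "top" or "wrist"; returns a dict with "color" (384x512x3 uint8, blue, green, red), "fx", "fy", "cx", "cy" (pixels), "R" (3x3) and "t" (3): a world point X has camera coordinates R X + t. Camera axes: x right, y down, z forward; pixel columns grow to the right and rows downward; lengths in m; the calibration is good to about 2 mm. The wrist camera is an equidistant fisheye: a pixel r from the principal point sees the ray r / f radians off the axis. A picture is of the moment at which its call begins. There is no depth.
- robot.job_done(): hands the job in, once; it reports no verdict.
The state is a dict: "clock": time; "joints": joint angles; "qvel": joint speeds; "joint_efforts": joint torques, N m; "tool_pos": TCP position; "eef_rot": TCP orientation; "force": force on the tool from outside, world axes, zero at the start; "torque": the same for the moment, N m; "gripper_width": finger opening in m.
Only numpy, scipy, OpenCV 4.12 (cv2) and the standard library are available. Lean on these libraries where they do the work, as an engineer would, in place of code of your own. Each camera call takes 0.05 s, during which the arm holds its last target.

TASK

The pieces of the gecko-care caddy are laid out on the counter, and every thing stands on the wrong one. Swap them over (the empty felt mat may serve as a free spot on the way), so that the slate tile ends flat in the middle of the large square tier, the cork hide in the middle of the medium square tier, the blue cup in the middle of the small square tier and the glass canister in the middle of the round lid, all upright and let go. Set things down rather than dropping them, do not tip the glass canister over, and leave the white misting bottle where it stands.

Things in the scene. Friction and masses are not known exactly. Their poses are not given: they have to be found in the camera images.
- tile_center (a point): Loose slate basking tile, dark grey slab 70 x 50 x 18 mm thick, about 0.17 kg, lying flat. Origin: its centre, half-way up; x along the 70 mm side, y along the 50 mm side, z up. Starts on the small tier or the round lid; belongs on the large tier.
- hide_center (a point): Loose round cork hide, plain cork drum 64 mm across and 42 mm high with a dark doorway painted on one side; its side is straight for the lower 32 mm, then the shoulder narrows to 54 mm across at the top; about 0.09 kg. Origin: its centre, half-way up; z up along its axis. Starts on the small tier or the round lid; belongs on the medium tier.
- cup_center (a point): Loose blue plastic feeding cup, open at the top, straight sides, 58 mm across and 54 mm high, wall 3 mm, about 0.06 kg; can be gripped across its outside. Origin: its centre, half-way up; z up along its axis. Starts on the large or the medium tier; belongs on the small tier.
- canister_center (a point): Loose closed glass canister, straight clear glass 56 mm across with a tight wooden lid 57 mm across (the top 14 mm), 70 mm high in all, about 0.20 kg; best gripped at half height or above, so that the gripper's palm stays clear of its lid. Origin: its centre, half-way up; z up along its axis. Starts on the large or the medium tier; belongs on the round lid.
- tier_large_deck (a point): Large tier of the caddy: square wooden tray 150 x 150 mm. Fixed. This point: centre of its deck (the upper face on which things stand), 16 mm above the counter; z up, x and y along its sides. A lip 5 mm wide round the edge rises 3 mm above the deck.
- tier_medium_deck (a point): Medium tier of the caddy: square wooden tray 124 x 124 mm. Fixed. This point: centre of its deck (the upper face on which things stand), 16 mm above the counter; z up, x and y along its sides. A lip 5 mm wide round the edge rises 3 mm above the deck.
- tier_small_deck (a point): Small tier of the caddy: square wooden tray 100 x 100 mm. Fixed. This point: centre of its deck (the upper face on which things stand), 16 mm above the counter; z up, x and y along its sides. A lip 5 mm wide round the edge rises 3 mm above the deck.
- lid_round_deck (a point): Round lid of the caddy, used as a tray: wooden disc about 126 mm across. Fixed. This point: centre of its deck (the upper face on which things stand), 16 mm above the counter; z up, x and y level. A lip 5 mm wide round the edge rises 3 mm above the deck.
- mat_top (a point): Empty grey felt mat, 110 x 110 mm, 4 mm thick, the free spot. Fixed, nothing on it at the start. This point: centre of its upper face, 4 mm above the counter; z up.
- mister_center (a point): White misting bottle with a black spray head, 60 mm across, 143 mm high, a bystander standing loose to the robot's left, at the far side. This point: on its axis, 52 mm above the counter; z up.

How it is judged (in metres and radians):
At the end, for the whole second after the job is handed in: Tile on the large tier, hide on the medium tier, cup on the small tier, canister on the round lid: each with its centre within 12 mm (horizontally) of the centre of its deck, standing on the deck (height within 5 mm), upright within 0.12 rad, and at rest (horizontal distance between tile_center and tier_large_deck below 0.012 m and z of tile_center in the frame of tier_large_deck between 0.004 and 0.014 m and angle between each of tile_center, hide_center, cup_center, canister_center's own z axis and vertical below 0.12 rad and linear speed of each of tile, hide, cup, canister below 0.02 m/s and angular speed of each of tile, hide, cup, canister below 0.2 rad/s and horizontal distance between hide_center and tier_medium_deck below 0.012 m and z of hide_center in the frame of tier_medium_deck between 0.016 and 0.026 m and horizontal distance between cup_center and tier_small_deck below 0.012 m and z of cup_center in the frame of tier_small_deck between 0.022 and 0.032 m and horizontal distance between canister_center and lid_round_deck below 0.012 m and z of canister_center in the frame of lid_round_deck between 0.03 and 0.04 m); the robot touches nothing.
It fails at once if a thing is dropped (falls free faster than 0.7 m/s, a drop of about 25 mm) ((linear speed of tile above 0.7 m/s and contact force between tile and anything else below 0.05 N) or (linear speed of hide above 0.7 m/s and contact force between hide and anything else below 0.05 N) or (linear speed of cup above 0.7 m/s and contact force between cup and anything else below 0.05 N) or (linear speed of canister above 0.7 m/s and contact force between canister and anything else below 0.05 N)).
It fails at once if the glass canister is tipped by more than 35 degrees (angle between canister_center's own z axis and vertical above 0.61 rad).
It fails at once if the misting bottle is shifted by more than 25 mm (distance of mister_center from where it was at the start of the episode above 0.025 m).
It also fails if it takes over 136 s, if anything falls off the work surface, if the arm or the gripper's body presses on something with over 40 N, if the wrist force passes 120 N, or if a joint passes its speed limit or range.

## Working session

There is one attempt and no reset: what is moved stays moved. The work goes in short steps, Python scripts to look and compute and a tool call to move; the robot and the scene stay as the last step left them, time stands still between calls to the robot, and variables do not carry over. Pictures are saved under pics/ and viewed, and the job is handed in when it is done.

Besides the shell and the picture viewer there is one more tool, called after "Request:" as name(argument=value, ...) on one line, values as JSON. move_arm: Moves the arm, as the interface text tells. Its arguments: {"type":"object","properties":{"targets":{"type":"array","items":{"type":"object","properties":{"linear":{"type":"array","items":{"type":"number"}},"delta_rot":{"type":"array","items":{"type":"number"}},"claw":{"type":"number"}}}},"squeeze":{"type":"number"}},"required":["targets"]}

```bash
mkdir -p pics; ls; python3 - <<'E'
from rig import robot, eyes
import cv2
o=robot.get_obs();print(o, robot.hold_point_z)
for n in("scene","top","wrist"):
    c=eyes.capture(n);cv2.imwrite(f"pics/{n}0.png",c["color"]);print(n,c["fx"],c["fy"],c["cx"],c["cy"],c["R"],c["t"])
E
```

```text
pics
{'clock': 0.0, 'joints': array([ 6.44429603e+01,  3.02662205e+00,  8.03125958e+01, -5.00347399e-04,
        9.67502960e+01, -4.02934526e+00]), 'qvel': array([-0.0226792 , -0.0561122 , -0.01218368, -0.0319463 , -0.13875922,
       -0.01310485]), 'joint_efforts': array([-1.33844110e-04, -3.81662142e+01, -3.60189199e+01, -1.11569605e-04,
        6.07138529e-03,  1.92883670e-05]), 'tool_pos': array([0.1925119 , 0.48810564, 0.23048162]), 'eef_rot': array([-1.79910672e+02, -5.79416273e-03,  1.58472243e+02]), 'force': array([0.97243281, 0.04385163, 0.24826016]), 'torque': array([-0.0030651 ,  0.02935336, -0.01191078]), 'gripper_width': 0.08547117140802633} 0.0187
scene 449.3895515466456 449.3895515466456 250.45184138845497 192.54328850679215 [[-0.28469772  0.95857221  0.00930204]
 [ 0.77557697  0.23602919 -0.58546613]
 [-0.56340711 -0.15946643 -0.8106435 ]] [ 0.1039273  -0.39967382  1.58719712]
top 450.728156608209 450.728156608209 261.91298429304953 190.4525760904072 [[ 2.60511673e-02 -9.99650940e-01  4.39722035e-03]
 [-9.82391392e-01 -2.64149633e-02 -1.84957840e-01]
 [ 1.85009431e-01  4.98576216e-04 -9.82736619e-01]] [0.03702954 0.57588785 1.1980573 ]
wrist 297.3186396354542 297.3186396354542 258.41311466111597 186.2396836528675 [[ 0.36706285  0.93019481 -0.00157325]
 [ 0.88688296 -0.34946053  0.3021853 ]
 [ 0.28054141 -0.11231629 -0.9532479 ]] [-0.52315744 -0.03819763  0.37939142]
```

View pics/top0.png

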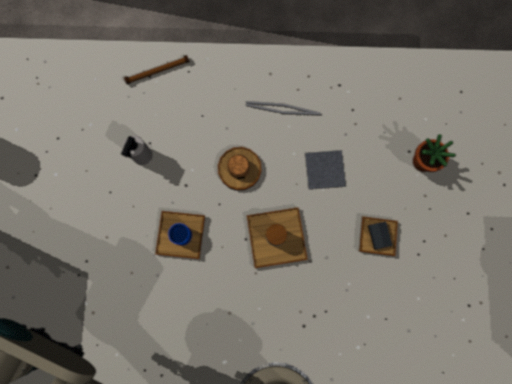

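View pics/scene0.png

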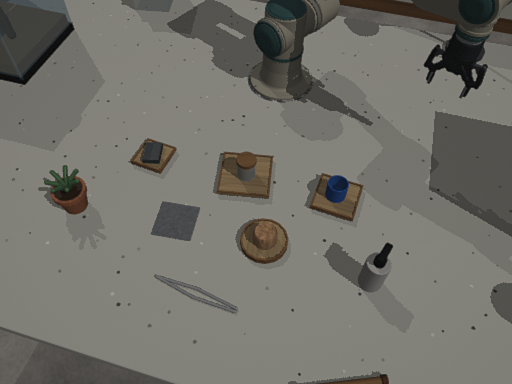

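View pics/wrist0.png

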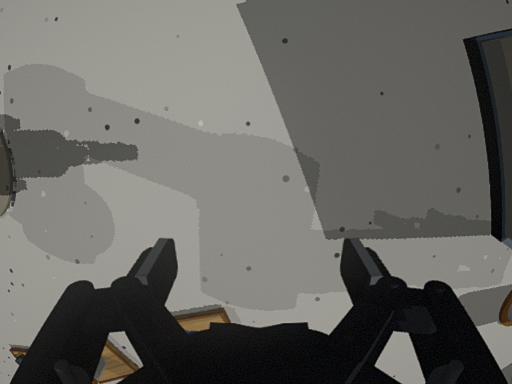

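```bash
python3 - <<'E'
import cv2
t=cv2.imread("pics/top0.png");s=cv2.imread("pics/scene0.png")
def crop(im,x0,y0,w,h,k,n):
    c=cv2.resize(im[y0:y0+h,x0:x0+w],None,fx=k,fy=k,interpolation=cv2.INTER_CUBIC);c=cv2.convertScaleAbs(c,alpha=1.5,beta=15)
    for i in range(0,w,10):
        cv2.line(c,(i*k,0),(i*k,6 if (x0+i)%10 else 10),(255,255,255),1); 
        if i%20==0: cv2.putText(c,str(x0+i),(i*k,22),0,.4,(0,0,255),1)
    for j in range(0,h,10):
        cv2.line(c,(0,j*k),(8,j*k),(255,255,255),1)
        if j%20==0: cv2.putText(c,str(y0+j),(10,j*k+4),0,.4,(0,0,255),1)
    cv2.imwrite("pics/"+n,c)
crop(t,140,130,130,98+50,5 and 4,"ta.png")
crop(t,150,200,160,80,5,"tb.png")
crop(t,210,140,160,60,5,"tc.png")
crop(t,340,200,80,70,8,"td.png")
crop(s,120,120,160,120,5,"sa.png")
crop(s,220,150,160,120,5,"sb.png")
E
```

```text
(no output)
```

View pics/tb.png

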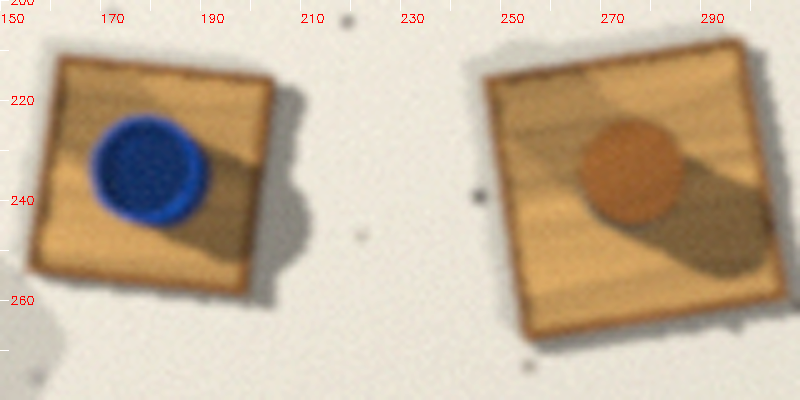

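View pics/tc.png

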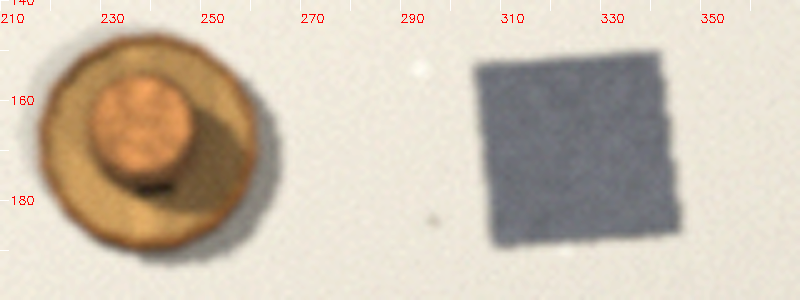

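View pics/td.png

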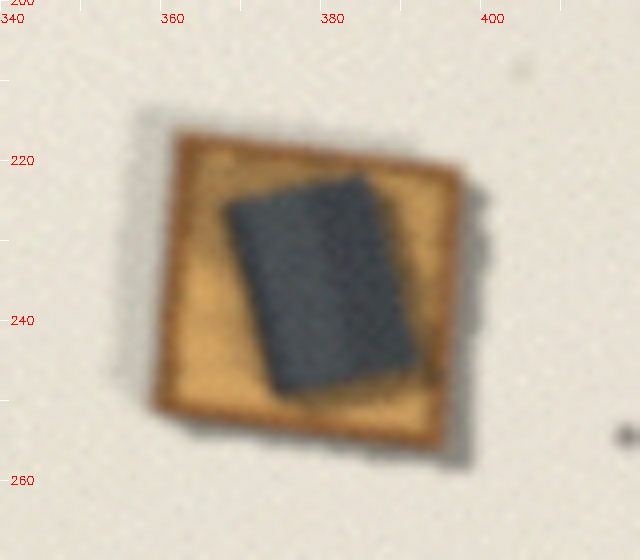

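View pics/sa.png

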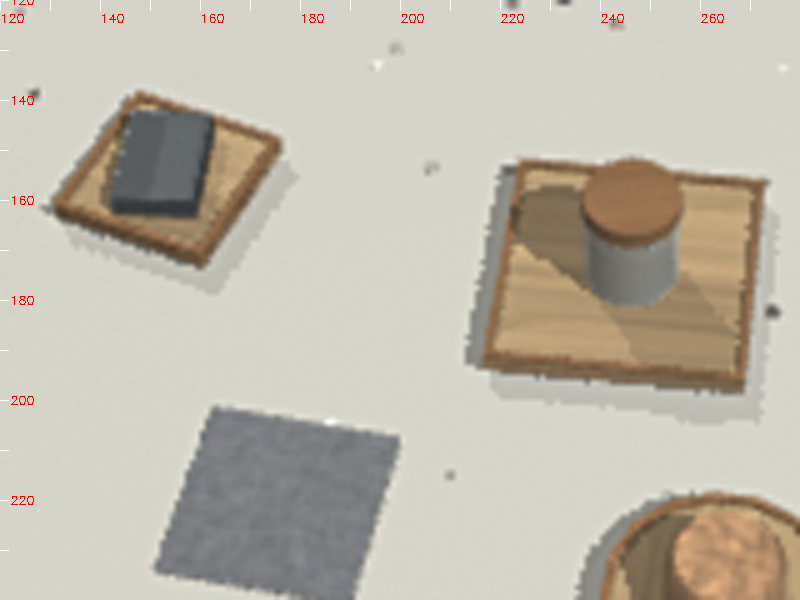

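View pics/sb.png

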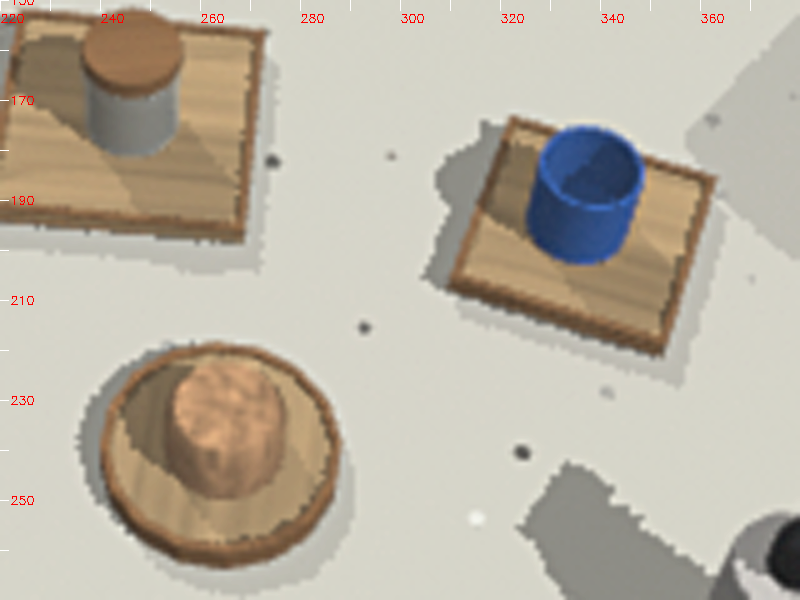

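```bash
cat > h.py <<'E'
import numpy as np, cv2
def ray(cam,uv,z):
    u,v=uv; d=np.array([(u-cam["cx"])/cam["fx"],(v-cam["cy"])/cam["fy"],1.])
    if cam.get("fish"):
        a=np.array([u-cam["cx"],v-cam["cy"]]);r=np.hypot(*a);th=r/cam["fx"];d=np.array([*(a/max(r,1e-9)*np.sin(th)),np.cos(th)])
    R=cam["R"];C=-R.T@cam["t"];w=R.T@d
    return C+w*(z-C[2])/w[2]
E
python3 - <<'E'
from rig import eyes
import pickle,numpy as np
from h import ray
c={n:{k:v for k,v in eyes.capture(n).items() if k!="color"} for n in("top","scene")}
pickle.dump(c,open("cams.pkl","wb"))
D={("top",.019):dict(large=[(247.6,215.4),(298.4,208.4),(306.6,259.4),(255.6,267.6)],medium=[(162,211.6),(204.4,215.6),(199,258.4),(156.4,254)],small=[(362.1,216.6),(397.8,221.5),(395,255.8),(359,251)],lid=[(239.9,168.2)]),
("top",.004):dict(mat=[(304.8,153.2),(342,150.4),(346,186.4),(308.4,189)]),
("top",.086):dict(can=[(276.4,234.2)]),("top",.070):dict(cup=[(178.4,233.2)]),("top",.058):dict(hide=[(238.2,164.8)]),
("top",.034):dict(tile=[(368.8,225.4),(385.3,222.3),(391.9,245.6),(375.3,249.4)]),
("scene",.019):dict(large=[(223.6,152),(273,156.4),(269,197),(217.4,191)],medium=[(322.4,173.4),(363,185.6),(352.2,219),(310.4,206)],small=[(148,138.6),(176.4,148.4),(160.6,172.4),(131.4,161)],lid=[(264,239)]),
("scene",.004):dict(mat=[(200,207.4),(151,234.4)]),
("scene",.034):dict(tile=[(145,142.5),(162.6,143.6),(159,161.5),(142,160)]),
("scene",.086):dict(can=[(246.4,160.4)]),("scene",.070):dict(cup=[(338.2,183.4)]),("scene",.058):dict(hide=[(265.6,231.5)])}
for (n,z),d in D.items():
    for k,p in d.items():
        P=np.array([ray(c[n],q,z) for q in p])
        s="" 
        if len(P)==4:
            e=np.roll(P,-1,0)-P; s=np.round(1000*np.linalg.norm(e,axis=1)),np.round(np.degrees(np.arctan2(e[:,1],e[:,0])),1)
        print(n,k,P.mean(0).round(4),s)
E
```

```text
top large [0.4486 0.0064 0.019 ] (array([145., 144., 143., 147.]), array([ -80.6, -170.3,  100.5,   10.5]))
top medium [0.449  0.2771 0.019 ] (array([121., 120., 119., 119.]), array([-93.9, 175.7,  85.7,  -3.6]))
top small [ 0.4598 -0.278   0.019 ] (array([101.,  97., 101.,  97.]), array([-96.4, 173.7,  83.9,  -6. ]))
top lid [0.6447 0.1174 0.019 ] 
top mat [ 0.6508 -0.1309  0.004 ] (array([110., 108., 109., 107.]), array([ -84. , -174.2,   95.6,    6.1]))
top can [0.4515 0.0107 0.086 ] 
top cup [0.4486 0.2738 0.07  ] 
top hide [0.6451 0.1204 0.058 ] 
top tile [ 0.4599 -0.2792  0.034 ] (array([47., 66., 48., 68.]), array([ -77.9, -165.5,  104.2,   14.3]))
scene large [0.454  0.0119 0.019 ] (array([150., 151., 147., 147.]), array([ 100.3,   10.6,  -81.2, -168.3]))
scene medium [0.4547 0.2816 0.019 ] (array([121., 123., 118., 124.]), array([ 85.3,  -5.6, -94.3, 175.6]))
scene small [ 0.4662 -0.2726  0.019 ] (array([100., 101., 101.,  98.]), array([ 83.2,  -5.1, -98.4, 174.1]))
scene lid [0.6506 0.1219 0.019 ] 
scene mat [ 0.6563 -0.1268  0.004 ] 
scene tile [ 0.4681 -0.2754  0.034 ] (array([54., 70., 51., 69.]), array([ 102.3,   14.5,  -79.5, -162.9]))
scene can [0.4597 0.0155 0.086 ] 
scene cup [0.4518 0.276  0.07  ] 
scene hide [0.6501 0.1247 0.058 ]
```

```bash
cat >> h.py <<'E'
from scipy.spatial.transform import Rotation as Ro
def go(x,y,z,yaw=None):
    from rig import robot
    o=robot.get_obs();R=Ro.from_euler("xyz",o["eef_rot"],degrees=True)
    d=R.inv().apply(np.array([x,y,z])-o["tool_pos"])*1000
    T=Ro.from_euler("xyz",[180,0,o["eef_rot"][2] if yaw is None else yaw],degrees=True)
    print("lin",d.round(1),"rot",(R.inv()*T).as_rotvec(degrees=True).round(2),"| at",o["tool_pos"].round(4),o["eef_rot"].round(2),"t",round(o["clock"],2),"w",round(o["gripper_width"],4),"F",o["force"].round(1),"j",o["joints"].round(0))
def wcam(name):
    from rig import eyes
    c=eyes.capture("wrist");cv2.imwrite(f"pics/{name}.png",c["color"])
    c.pop("color");c["fish"]=1
    import pickle;pickle.dump(c,open(f"pics/{name}.pkl","wb"));return c
def wr(name,uv,z):
    import pickle;return ray(pickle.load(open(f"pics/{name}.pkl","rb")),uv,z)
E
python3 - <<'E'
from h import *
from rig import robot
go(.45,.275,.2)
c=wcam("w1");o=robot.get_obs();R=Ro.from_euler("xyz",o["eef_rot"],degrees=True)
print(R.inv().apply(-c["R"].T@c["t"]-o["tool_pos"]),R.inv().apply(c["R"].T@[0,0,1]))
E
```

```text
lin [-317.7 -103.9   31. ] rot [-0.04 -0.    0.  ] | at [0.1926 0.4883 0.2309] [-179.96   -0.    158.47] t 0.25 w 0.0852 F [ 0.6 -0.4  0.1] j [64.  3. 80. -0. 97. -4.]
[ 0.07817745 -0.0011928  -0.14170137] [-3.02250863e-01 -3.90558074e-04  9.53228337e-01]
```

Request:
move_arm(targets=[{"linear": [-40,-13,4],"claw": 1},{"linear": [-80,-26,8],"claw": 1},{"linear": [-120,-39,12],"claw": 1},{"linear": [-160,-52,16],"claw": 1},{"linear": [-200,-65,20],"claw": 1},{"linear": [-240,-78,24],"claw": 1},{"linear": [-280,-91,28],"claw": 1},{"linear": [-318,-104,31],"claw": 1}], squeeze=40)

```text
schema error: expected keys linear, delta_rot, claw
```

```bash
python3 - <<'E'
from h import *
go(.45,.275,.2)
wcam("w2")
E
```

```text
lin [-317.7 -103.9   31.1] rot [-0.03 -0.    0.  ] | at [0.1926 0.4883 0.231 ] [-179.97   -0.    158.47] t 0.3 w 0.0859 F [ 0.1 -0.  -0.3] j [64.  3. 80. -0. 97. -4.]
```

View pics/w2.png

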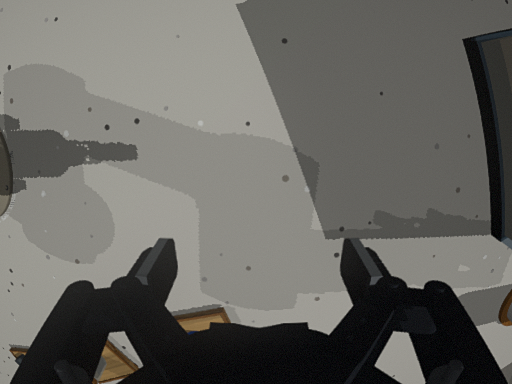

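Request:
move_arm(targets=[{"linear": [-40,-13,4],"delta_rot": [0,0,0],"claw": 1},{"linear": [-80,-26,8],"delta_rot": [0,0,0],"claw": 1},{"linear": [-120,-39,12],"delta_rot": [0,0,0],"claw": 1},{"linear": [-160,-52,16],"delta_rot": [0,0,0],"claw": 1},{"linear": [-200,-65,20],"delta_rot": [0,0,0],"claw": 1},{"linear": [-240,-78,24],"delta_rot": [0,0,0],"claw": 1},{"linear": [-280,-91,28],"delta_rot": [0,0,0],"claw": 1},{"linear": [-318,-104,31],"delta_rot": [0,0,0],"claw": 1}], squeeze=40)

```text
clock: 1.02
tool_pos: [0.4495, 0.2751, 0.2003]
eef_rot: [180.0, 0.0, 158.5]
force: [-0.8, 1.1, 0.1]
gripper_width: 0.0853
```

```bash
python3 - <<'E'
from h import *
go(.45,.275,.2)
wcam("w3")
go(.45,.275,.2)
E
```

```text
lin [-0.5  0.1  0.3] rot [0.02 0.   0.  ] | at [0.4495 0.2751 0.2003] [179.98   0.   158.47] t 1.02 w 0.0853 F [-0.8  1.1  0.1] j [ 27.   4.  83.   0.  93. -41.]
lin [ 5.4  3.1 -0.7] rot [-0.14  0.14 -0.  ] | at [0.4539 0.2701 0.1993] [-1.7986e+02  1.4000e-01  1.5814e+02] t 1.07 w 0.0853 F [ 2.5 -5.2 -0.4] j [ 27.   4.  83.  -0.  93. -41.]
```

View pics/w3.png

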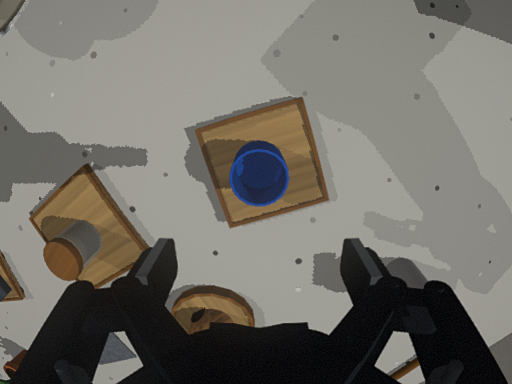

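```bash
python3 - <<'E'
import cv2
i=cv2.imread("pics/w3.png");c=cv2.resize(i[85:235,180:340],None,fx=5,fy=5,interpolation=cv2.INTER_CUBIC)[:600*2];c=cv2.resize(c,(640,600));cv2.imwrite("pics/w3c.png",c)
from h import *
go(.45,.275,.2)
E
```

```text
lin [ 5.4  3.1 -0.7] rot [-0.14  0.14 -0.  ] | at [0.4539 0.2701 0.1993] [-1.7986e+02  1.4000e-01  1.5814e+02] t 1.07 w 0.0853 F [ 2.5 -5.2 -0.4] j [ 27.   4.  83.  -0.  93. -41.]
```

View pics/w3c.png

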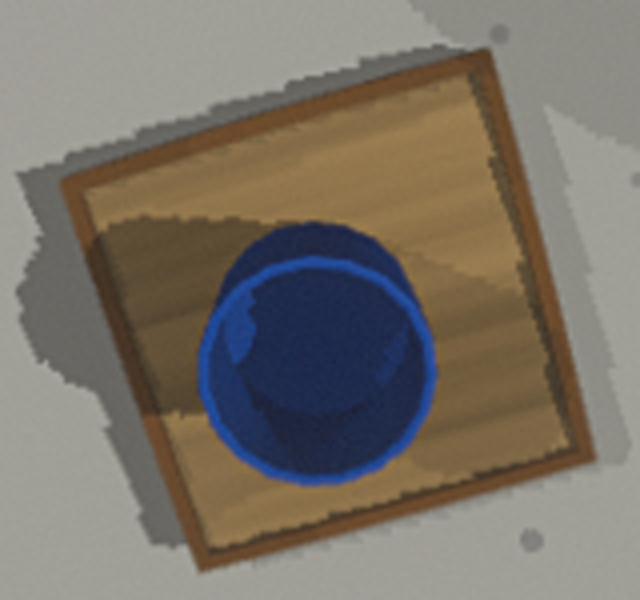

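```bash
python3 - <<'E'
from h import *
print("cup",wr("w3",(259.6,177.75),.07))
P=np.array([wr("w3",(180+a/4,85+b/4),.019) for a,b in [(60,182),(491,50),(595,460),(200,572)]])
print(P.mean(0),np.linalg.norm(np.roll(P,-1,0)-P,axis=1))
E
```

```text
cup [0.4491716  0.27510228 0.07      ]
[0.45200966 0.27991343 0.019     ] [0.1231707  0.12261227 0.1226221  0.12272786]
```

Request:
move_arm(targets=[{"linear": [0,0,20],"delta_rot": [0,0,0],"claw": 1},{"linear": [0,0,50],"delta_rot": [0,0,0],"claw": 1},{"linear": [0,0,80],"delta_rot": [0,0,0],"claw": 1},{"linear": [0,0,110],"delta_rot": [0,0,0],"claw": 1},{"linear": [0,0,140],"delta_rot": [0,0,0],"claw": 1},{"linear": [0,0,160],"delta_rot": [0,0,0],"claw": 1},{"linear": [0,0,172],"delta_rot": [0,0,0],"claw": 1},{"linear": [0,0,174],"delta_rot": [0,0,0],"claw": 1}], squeeze=40)

```text
clock: 1.73
tool_pos: [0.447, 0.276, 0.0241]
eef_rot: [-179.8, -0.2, 158.5]
force: [-0.7, 0.1, -0.6]
gripper_width: 0.0854
```

Request:
move_arm(targets=[{"linear": [0,0,0],"delta_rot": [0,0,0],"claw": 0.3},{"linear": [0,0,0],"delta_rot": [0,0,0],"claw": 0.3},{"linear": [0,0,0],"delta_rot": [0,0,0],"claw": 0.3},{"linear": [0,0,0],"delta_rot": [0,0,0],"claw": 0.3},{"linear": [0,0,0],"delta_rot": [0,0,0],"claw": 0.3},{"linear": [0,0,0],"delta_rot": [0,0,0],"claw": 0.3}], squeeze=40)

```text
clock: 2.23
tool_pos: [0.4495, 0.2774, 0.0287]
eef_rot: [179.8, 0.2, 158.5]
force: [0.5, -0.2, 6.7]
gripper_width: 0.0565
```

```bash
python3 - <<'E'
from h import *
go(.6535,-.129,.16)
wcam("w4")
E
```

```text
lin [-339.2 -302.8 -131.4] rot [0.18 0.15 0.  ] | at [0.4495 0.2774 0.0287] [1.7982e+02 1.5000e-01 1.5847e+02] t 2.23 w 0.0565 F [ 0.5 -0.2  6.7] j [ 28.  13.  93.  -0.  73. -41.]
```

View pics/w4.png

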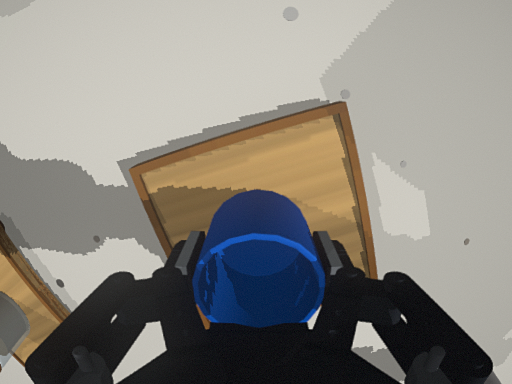

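Request:
move_arm(targets=[{"linear": [0,0,-4],"delta_rot": [0,0,0],"claw": 0.3},{"linear": [0,0,-12],"delta_rot": [0,0,0],"claw": 0.3},{"linear": [0,0,-28],"delta_rot": [0,0,0],"claw": 0.3},{"linear": [0,0,-50],"delta_rot": [0,0,0],"claw": 0.3},{"linear": [0,0,-76],"delta_rot": [0,0,0],"claw": 0.3},{"linear": [-10,-9,-100],"delta_rot": [0,0,0],"claw": 0.3},{"linear": [-25,-22,-115],"delta_rot": [0,0,0],"claw": 0.3},{"linear": [-45,-40,-120],"delta_rot": [0,0,0],"claw": 0.3}])

```text
clock: 2.95
tool_pos: [0.4764, 0.2238, 0.1506]
eef_rot: [179.8, 0.2, 158.6]
force: [0.8, 1.0, -0.6]
gripper_width: 0.0563
```

Request:
move_arm(targets=[{"linear": [-25,-22,0],"delta_rot": [0,0,0],"claw": 0.3},{"linear": [-52,-46,0],"delta_rot": [0,0,0],"claw": 0.3},{"linear": [-79,-70,0],"delta_rot": [0,0,0],"claw": 0.3},{"linear": [-106,-94,0],"delta_rot": [0,0,0],"claw": 0.3},{"linear": [-133,-118,0],"delta_rot": [0,0,0],"claw": 0.3},{"linear": [-160,-142,0],"delta_rot": [0,0,0],"claw": 0.3},{"linear": [-187,-166,0],"delta_rot": [0,0,0],"claw": 0.3},{"linear": [-210,-187,0],"delta_rot": [0,0,0],"claw": 0.3}])

```text
clock: 3.62
tool_pos: [0.6027, -0.0304, 0.147]
eef_rot: [-180.0, 0.0, 158.4]
force: [-0.3, 0.2, -0.1]
gripper_width: 0.0561
```

Request:
move_arm(targets=[{"linear": [-25,-22,0],"delta_rot": [0,0,0],"claw": 0.3},{"linear": [-46,-41,0],"delta_rot": [0,0,0],"claw": 0.3},{"linear": [-62,-55,0],"delta_rot": [0,0,0],"claw": 0.3},{"linear": [-73,-65,0],"delta_rot": [0,0,0],"claw": 0.3},{"linear": [-80,-71,0],"delta_rot": [0,0,0],"claw": 0.3},{"linear": [-82,-74,0],"delta_rot": [0,0,0],"claw": 0.3},{"linear": [-82,-74,0],"delta_rot": [0,0,0],"claw": 0.3},{"linear": [-82,-74,0],"delta_rot": [0,0,0],"claw": 0.3}])

```text
clock: 4.28
tool_pos: [0.6511, -0.1262, 0.1466]
eef_rot: [180.0, -0.0, 158.5]
force: [-0.3, -0.7, -1.0]
gripper_width: 0.0562
```

```bash
python3 - <<'E'
from h import *
go(.6535,-.129,.015)
wcam("w5")
E
```

```text
lin [ -3.3  -1.7 131.6] rot [ 0.02 -0.02 -0.  ] | at [ 0.6511 -0.1262  0.1466] [ 1.7998e+02 -2.0000e-02  1.5850e+02] t 4.28 w 0.0562 F [-0.3 -0.7 -1. ] j [-14.  28.  61.   0.  92. -83.]
```

View pics/w5.png

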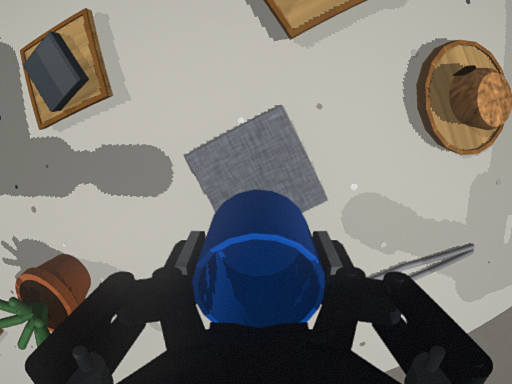

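Request:
move_arm(targets=[{"linear": [-1,0,20],"delta_rot": [0,0,0],"claw": 0.3},{"linear": [-2,-1,45],"delta_rot": [0,0,0],"claw": 0.3},{"linear": [-3,-1,70],"delta_rot": [0,0,0],"claw": 0.3},{"linear": [-3,-1,92],"delta_rot": [0,0,0],"claw": 0.3},{"linear": [-3,-1,108],"delta_rot": [0,0,0],"claw": 0.3},{"linear": [-3,-1,119],"delta_rot": [0,0,0],"claw": 0.3},{"linear": [-3,-1,126],"delta_rot": [0,0,0],"claw": 0.3},{"linear": [-3,-1,129],"delta_rot": [0,0,0],"claw": 0.3}])

```text
clock: 5.0
tool_pos: [0.6534, -0.1284, 0.0169]
eef_rot: [180.0, -0.0, 158.5]
force: [-0.9, -0.1, -0.9]
gripper_width: 0.0562
```

Request:
move_arm(targets=[{"linear": [0,0,1],"delta_rot": [0,0,0],"claw": 0.3},{"linear": [0,0,1],"delta_rot": [0,0,0],"claw": 0.3},{"linear": [0,0,1],"delta_rot": [0,0,0],"claw": 0.3}])

```text
clock: 5.25
tool_pos: [0.6544, -0.1291, 0.0178]
eef_rot: [180.0, 0.1, 158.5]
force: [0.4, -0.8, -0.3]
gripper_width: 0.0563
```

Request:
move_arm(targets=[{"linear": [0,0,1],"delta_rot": [0,0,0],"claw": 0.3},{"linear": [0,0,2],"delta_rot": [0,0,0],"claw": 0.3},{"linear": [0,0,2],"delta_rot": [0,0,0],"claw": 0.3}])

```text
clock: 5.5
tool_pos: [0.6544, -0.1292, 0.0167]
eef_rot: [180.0, 0.1, 158.5]
force: [-4.5, 1.3, 6.4]
gripper_width: 0.0565
```

Request:
move_arm(targets=[{"linear": [0,0,1],"delta_rot": [0,0,0],"claw": 0.3},{"linear": [0,0,2],"delta_rot": [0,0,0],"claw": 0.3},{"linear": [0,0,2],"delta_rot": [0,0,0],"claw": 0.3}])

```text
clock: 5.75
tool_pos: [0.6545, -0.1292, 0.0167]
eef_rot: [180.0, 0.1, 158.5]
force: [-11.8, 2.5, 17.1]
gripper_width: 0.0563
```

Request:
move_arm(targets=[{"linear": [0,0,-2],"delta_rot": [0,0,0],"claw": 0.3},{"linear": [0,0,-2],"delta_rot": [0,0,0],"claw": 0.6},{"linear": [0,0,-2],"delta_rot": [0,0,0],"claw": 1},{"linear": [0,0,-2],"delta_rot": [0,0,0],"claw": 1},{"linear": [0,0,-2],"delta_rot": [0,0,0],"claw": 1},{"linear": [0,0,-2],"delta_rot": [0,0,0],"claw": 1}])

```text
clock: 6.25
tool_pos: [0.6535, -0.129, 0.014]
eef_rot: [-180.0, -0.0, 158.5]
force: [0.3, -0.5, 0.5]
gripper_width: 0.0852
```

```bash
python3 - <<'E'
from h import *
go(.6476,.1225,.2)
E
```

```text
lin [  97.9  231.8 -185.9] rot [-0.   -0.03  0.  ] | at [ 0.6535 -0.129   0.014 ] [-1.8000e+02 -3.0000e-02  1.5847e+02] t 6.25 w 0.0852 F [ 0.3 -0.5  0.5] j [-14.  35.  67.   0.  79. -83.]
```

Request:
move_arm(targets=[{"linear": [0,0,-20],"delta_rot": [0,0,0],"claw": 1},{"linear": [0,0,-50],"delta_rot": [0,0,0],"claw": 1},{"linear": [0,0,-90],"delta_rot": [0,0,0],"claw": 1},{"linear": [0,0,-130],"delta_rot": [0,0,0],"claw": 1},{"linear": [12,28,-160],"delta_rot": [0,0,0],"claw": 1},{"linear": [27,64,-180],"delta_rot": [0,0,0],"claw": 1},{"linear": [42,100,-186],"delta_rot": [0,0,0],"claw": 1},{"linear": [57,136,-186],"delta_rot": [0,0,0],"claw": 1}])

```text
clock: 6.92
tool_pos: [0.6513, 0.0197, 0.204]
eef_rot: [179.9, 0.3, 158.4]
force: [1.3, -0.3, 0.5]
gripper_width: 0.0853
```

Request:
move_arm(targets=[{"linear": [15,36,0],"delta_rot": [0,0,0],"claw": 1},{"linear": [28,66,0],"delta_rot": [0,0,0],"claw": 1},{"linear": [37,86,0],"delta_rot": [0,0,0],"claw": 1},{"linear": [41,96,0],"delta_rot": [0,0,0],"claw": 1},{"linear": [41,96,0],"delta_rot": [0,0,0],"claw": 1},{"linear": [41,96,0],"delta_rot": [0,0,0],"claw": 1}])

```text
clock: 7.42
tool_pos: [0.6478, 0.1221, 0.2002]
eef_rot: [-180.0, -0.0, 158.5]
force: [0.1, 0.5, -0.0]
gripper_width: 0.0857
```

```bash
python3 - <<'E'
from h import *
wcam("w6")
go(.6476,.1225,.2)
E
```

```text
lin [0.7 1.  0.3] rot [-0.03  0.   -0.  ] | at [0.6479 0.1213 0.2003] [-179.97    0.    158.4 ] t 7.47 w 0.0855 F [ 0.4 -0.2 -0.1] j [  7.  26.  57.  -0.  97. -61.]
```

View pics/w6.png

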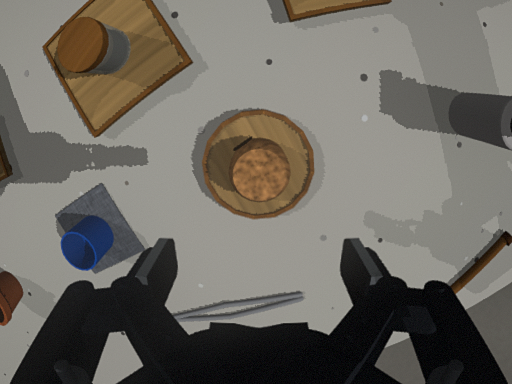

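```bash
python3 - <<'E'
from h import *
i=cv2.imread("pics/w6.png");c=cv2.resize(i[100:230,190:330],None,fx=4,fy=4,interpolation=cv2.INTER_CUBIC);cv2.imwrite("pics/w6c.png",c)
print(wr("w6",(261,173),.058),wr("w6",(258.5,163.5),.019))
E
```

```text
[0.64652261 0.12392557 0.058     ] [0.64514623 0.12179033 0.019     ]
```

View pics/w6c.png

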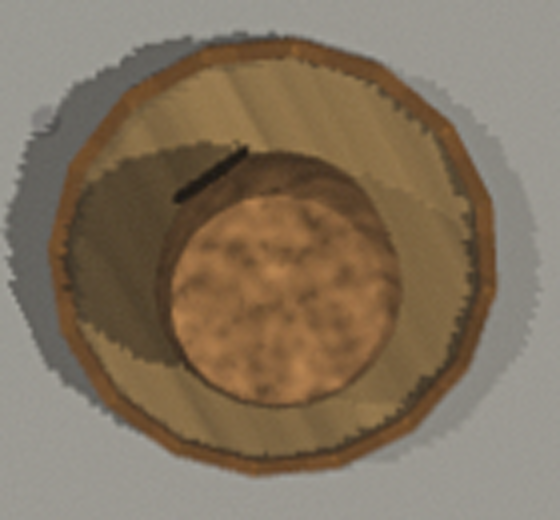

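```bash
python3 - <<'E'
from h import *
print(wr("w6",(261.4,174.9),.058),wr("w6",(258.1,164),.019))
E
```

```text
[0.64848317 0.12358314 0.058     ] [0.64551597 0.12116486 0.019     ]
```

Request:
move_arm(targets=[{"linear": [0,1,25],"delta_rot": [0,0,0],"claw": 1},{"linear": [0,1,60],"delta_rot": [0,0,0],"claw": 1},{"linear": [0,1,95],"delta_rot": [0,0,0],"claw": 1},{"linear": [0,1,125],"delta_rot": [0,0,0],"claw": 1},{"linear": [0,1,150],"delta_rot": [0,0,0],"claw": 1},{"linear": [0,1,168],"delta_rot": [0,0,0],"claw": 1},{"linear": [0,1,178],"delta_rot": [0,0,0],"claw": 1},{"linear": [0,1,182],"delta_rot": [0,0,0],"claw": 1}])

```text
clock: 8.13
tool_pos: [0.6473, 0.1219, 0.0165]
eef_rot: [-179.9, -0.2, 158.4]
force: [-1.2, 0.0, -0.8]
gripper_width: 0.0852
```

Request:
move_arm(targets=[{"linear": [0,0,0],"delta_rot": [0,0,0],"claw": 0.4},{"linear": [0,0,0],"delta_rot": [0,0,0],"claw": 0.4},{"linear": [0,0,0],"delta_rot": [0,0,0],"claw": 0.4},{"linear": [0,0,0],"delta_rot": [0,0,0],"claw": 0.4},{"linear": [0,0,0],"delta_rot": [0,0,0],"claw": 0.4},{"linear": [0,0,0],"delta_rot": [0,0,0],"claw": 0.4}], squeeze=40)

```text
clock: 8.63
tool_pos: [0.6491, 0.1237, 0.0205]
eef_rot: [179.9, 0.2, 158.5]
force: [-0.0, -0.4, 6.3]
gripper_width: 0.0624
```

```bash
python3 - <<'E'
from h import *
go(.452,.28,.16)
wcam("w7")
E
```

```text
lin [ 240.3   73.3 -140.2] rot [0.07 0.17 0.  ] | at [0.6491 0.1237 0.0205] [1.7993e+02 1.7000e-01 1.5847e+02] t 8.63 w 0.0624 F [-0.  -0.4  6.3] j [  8.  33.  68.  -0.  79. -61.]
```

View pics/w7.png

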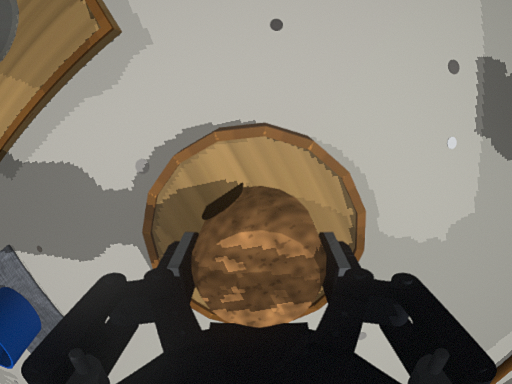

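Request:
move_arm(targets=[{"linear": [0,0,-4],"delta_rot": [0,0,0],"claw": 0.4},{"linear": [0,0,-12],"delta_rot": [0,0,0],"claw": 0.4},{"linear": [0,0,-28],"delta_rot": [0,0,0],"claw": 0.4},{"linear": [0,0,-50],"delta_rot": [0,0,0],"claw": 0.4},{"linear": [5,2,-72],"delta_rot": [0,0,0],"claw": 0.4},{"linear": [20,6,-88],"delta_rot": [0,0,0],"claw": 0.4},{"linear": [44,14,-96],"delta_rot": [0,0,0],"claw": 0.4},{"linear": [74,23,-100],"delta_rot": [0,0,0],"claw": 0.4}])

```text
clock: 9.35
tool_pos: [0.5882, 0.1721, 0.1209]
eef_rot: [179.9, 0.2, 158.4]
force: [0.6, 1.3, -1.0]
gripper_width: 0.0625
```

Request:
move_arm(targets=[{"linear": [32,10,0],"delta_rot": [0,0,0],"claw": 0.4},{"linear": [64,20,0],"delta_rot": [0,0,0],"claw": 0.4},{"linear": [96,30,0],"delta_rot": [0,0,0],"claw": 0.4},{"linear": [124,38,0],"delta_rot": [0,0,0],"claw": 0.4},{"linear": [146,45,0],"delta_rot": [0,0,0],"claw": 0.4},{"linear": [160,50,0],"delta_rot": [0,0,0],"claw": 0.4},{"linear": [166,51,0],"delta_rot": [0,0,0],"claw": 0.4},{"linear": [166,51,0],"delta_rot": [0,0,0],"claw": 0.4}])

```text
clock: 10.02
tool_pos: [0.4512, 0.2813, 0.1189]
eef_rot: [180.0, 0.0, 158.6]
force: [0.7, 1.1, -0.8]
gripper_width: 0.0624
```

```bash
python3 - <<'E'
from h import *
wcam("w8")
go(.452,.28,.021)
E
```

```text
lin [-0.2 -0.6 97.8] rot [0.01 0.02 0.  ] | at [0.452  0.2806 0.1188] [1.7999e+02 2.0000e-02 1.5851e+02] t 10.07 w 0.0625 F [ 0.2 -0.2 -1.5] j [ 28.   8.  88.  -0.  84. -41.]
```

View pics/w8.png

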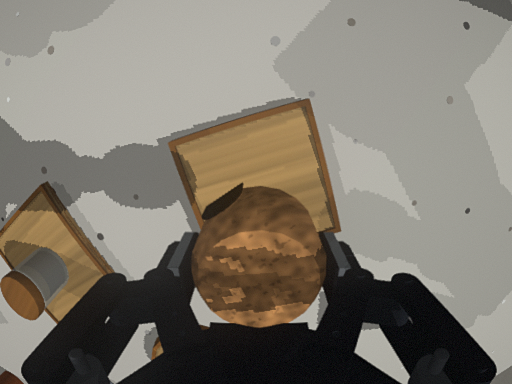

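Hide held, tier below. Lower to about 1 mm above, then touch.

Request:
move_arm(targets=[{"linear": [0,0,15],"delta_rot": [0,0,0],"claw": 0.4},{"linear": [0,0,35],"delta_rot": [0,0,0],"claw": 0.4},{"linear": [0,0,55],"delta_rot": [0,0,0],"claw": 0.4},{"linear": [0,0,73],"delta_rot": [0,0,0],"claw": 0.4},{"linear": [0,0,86],"delta_rot": [0,0,0],"claw": 0.4},{"linear": [0,0,92],"delta_rot": [0,0,0],"claw": 0.4},{"linear": [0,0,95],"delta_rot": [0,0,0],"claw": 0.4},{"linear": [0,0,96],"delta_rot": [0,0,0],"claw": 0.4}])

```text
clock: 10.73
tool_pos: [0.4525, 0.2802, 0.0225]
eef_rot: [-180.0, 0.0, 158.4]
force: [-0.3, -0.4, -0.4]
gripper_width: 0.0619
```

Request:
move_arm(targets=[{"linear": [0,0,1],"delta_rot": [0,0,0],"claw": 0.4},{"linear": [0,0,2],"delta_rot": [0,0,0],"claw": 0.4},{"linear": [0,0,3],"delta_rot": [0,0,0],"claw": 0.4},{"linear": [0,0,3],"delta_rot": [0,0,0],"claw": 0.4}])

```text
clock: 11.07
tool_pos: [0.4525, 0.2808, 0.0205]
eef_rot: [179.9, 0.1, 158.5]
force: [-1.4, -1.7, 3.4]
gripper_width: 0.0623
```

Request:
move_arm(targets=[{"linear": [0,0,0],"delta_rot": [0,0,0],"claw": 0.6},{"linear": [0,0,0],"delta_rot": [0,0,0],"claw": 1},{"linear": [0,0,0],"delta_rot": [0,0,0],"claw": 1},{"linear": [0,0,0],"delta_rot": [0,0,0],"claw": 1},{"linear": [0,0,0],"delta_rot": [0,0,0],"claw": 1},{"linear": [0,0,-20],"delta_rot": [0,0,0],"claw": 1},{"linear": [0,0,-55],"delta_rot": [0,0,0],"claw": 1},{"linear": [0,0,-95],"delta_rot": [0,0,0],"claw": 1}])

```text
clock: 11.73
tool_pos: [0.4505, 0.2798, 0.1133]
eef_rot: [-179.8, -0.2, 158.5]
force: [0.9, 0.8, 0.9]
gripper_width: 0.0852
```

```bash
python3 - <<'E'
from h import *
go(.4555,.013,.22)
E
```

```text
lin [-102.2 -246.8 -106.1] rot [-0.23 -0.21  0.  ] | at [0.4505 0.2798 0.1133] [-179.77   -0.21  158.47] t 11.73 w 0.0852 F [0.9 0.8 0.9] j [ 28.   8.  88.   0.  84. -41.]
```

Request:
move_arm(targets=[{"linear": [0,0,-35],"delta_rot": [0,0,0],"claw": 1},{"linear": [-6,-15,-70],"delta_rot": [0,0,0],"claw": 1},{"linear": [-18,-44,-95],"delta_rot": [0,0,0],"claw": 1},{"linear": [-33,-80,-105],"delta_rot": [0,0,0],"claw": 1},{"linear": [-48,-116,-105],"delta_rot": [0,0,0],"claw": 1},{"linear": [-63,-152,-105],"delta_rot": [0,0,0],"claw": 1},{"linear": [-78,-188,-105],"delta_rot": [0,0,0],"claw": 1},{"linear": [-90,-218,-105],"delta_rot": [0,0,0],"claw": 1}])

```text
clock: 12.4
tool_pos: [0.4553, 0.0425, 0.2196]
eef_rot: [-180.0, 0.0, 158.4]
force: [0.4, 0.2, 0.2]
gripper_width: 0.0853
```

Request:
move_arm(targets=[{"linear": [-8,-20,0],"delta_rot": [0,0,0],"claw": 1},{"linear": [-12,-29,0],"delta_rot": [0,0,0],"claw": 1},{"linear": [-12,-29,0],"delta_rot": [0,0,0],"claw": 1},{"linear": [-12,-29,0],"delta_rot": [0,0,0],"claw": 1},{"linear": [-12,-29,0],"delta_rot": [0,0,0],"claw": 1}])

```text
clock: 12.82
tool_pos: [0.4562, 0.0145, 0.2194]
eef_rot: [180.0, -0.0, 158.5]
force: [-0.3, -0.2, 0.4]
gripper_width: 0.0852
```

```bash
python3 - <<'E'
from h import *
wcam("w9")
go(.4555,.013,.22)
E
```

```text
lin [ 0.1 -1.8 -0.6] rot [ 0.02 -0.02 -0.  ] | at [0.4562 0.0146 0.2194] [ 1.7998e+02 -2.0000e-02  1.5857e+02] t 12.87 w 0.0858 F [-1.2 -0.5 -0.8] j [ -3.  -8.  92.   0.  96. -71.]
```

View pics/w9.png

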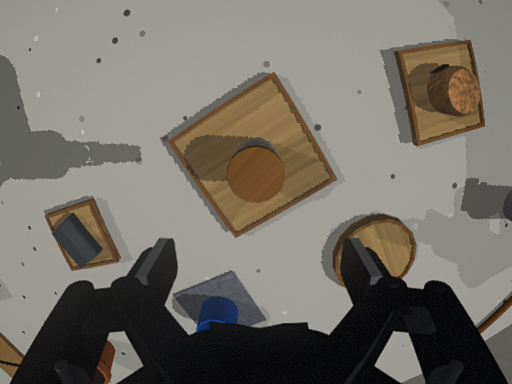

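```bash
python3 - <<'E'
from h import *
i=cv2.imread("pics/w9.png");c=cv2.resize(i[60:250,155:345],None,fx=3,fy=3,interpolation=cv2.INTER_CUBIC);cv2.imwrite("pics/w9c.png",c)
print(wr("w9",(256.3,174),.086))
P=np.array([wr("w9",p,.019) for p in [(168,141),(275,74),(336,179),(236,237)]])
print(P.mean(0),np.linalg.norm(np.roll(P,-1,0)-P,axis=1))
P=np.array([wr("w9",p,.034) for p in [(53,224),(74,212),(102,252),(80,266)]])
print("tile",P.mean(0),np.linalg.norm(np.roll(P,-1,0)-P,axis=1))
E
```

```text
[0.45202229 0.01271928 0.086     ]
[0.45159361 0.00883614 0.019     ] [0.14789514 0.14523431 0.1466519  0.14846782]
tile [ 0.45815325 -0.26776801  0.034     ] [0.05074538 0.06872686 0.05606617 0.07507204]
```

View pics/w9c.png

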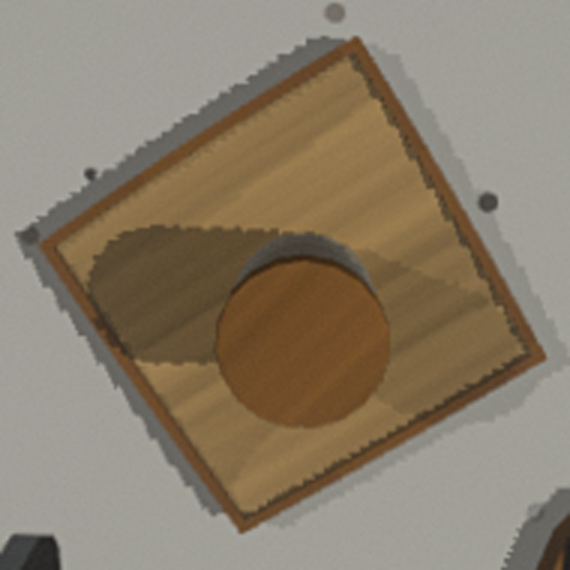

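Request:
move_arm(targets=[{"linear": [2.5,-3,25],"delta_rot": [0,0,0],"claw": 1},{"linear": [2.5,-3,60],"delta_rot": [0,0,0],"claw": 1},{"linear": [2.5,-3,95],"delta_rot": [0,0,0],"claw": 1},{"linear": [2.5,-3,125],"delta_rot": [0,0,0],"claw": 1},{"linear": [2.5,-3,148],"delta_rot": [0,0,0],"claw": 1},{"linear": [2.5,-3,164],"delta_rot": [0,0,0],"claw": 1},{"linear": [2.5,-3,173],"delta_rot": [0,0,0],"claw": 1},{"linear": [2.5,-3,177],"delta_rot": [0,0,0],"claw": 1}])

```text
clock: 13.53
tool_pos: [0.4521, 0.0125, 0.0412]
eef_rot: [-180.0, -0.1, 158.6]
force: [0.6, -0.2, -1.1]
gripper_width: 0.0858
```

Request:
move_arm(targets=[{"linear": [0,0,0],"delta_rot": [0,0,0],"claw": 0.3},{"linear": [0,0,0],"delta_rot": [0,0,0],"claw": 0.3},{"linear": [0,0,0],"delta_rot": [0,0,0],"claw": 0.3},{"linear": [0,0,0],"delta_rot": [0,0,0],"claw": 0.3},{"linear": [0,0,0],"delta_rot": [0,0,0],"claw": 0.3},{"linear": [0,0,0],"delta_rot": [0,0,0],"claw": 0.3},{"linear": [0,0,0],"delta_rot": [0,0,0],"claw": 0.3}], squeeze=60)

```text
clock: 14.12
tool_pos: [0.4538, 0.0117, 0.0441]
eef_rot: [179.9, 0.2, 158.5]
force: [-0.3, 2.0, 5.9]
gripper_width: 0.0559
```

```bash
python3 - <<'E'
from h import *
wcam("w10")
go(.6466,.1204,.16)
E
```

```text
lin [-139.7  172.  -115.3] rot [0.09 0.15 0.  ] | at [0.4538 0.0117 0.0441] [1.7991e+02 1.5000e-01 1.5847e+02] t 14.17 w 0.0555 F [-1.4  1.3  5.9] j [ -3.   0. 105.   0.  74. -72.]
```

View pics/w10.png

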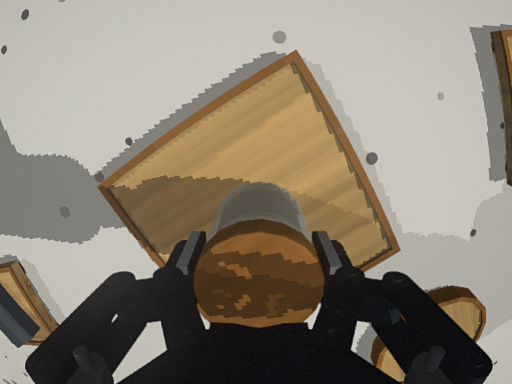

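Request:
move_arm(targets=[{"linear": [0,0,-4],"delta_rot": [0,0,0],"claw": 0.3},{"linear": [0,0,-12],"delta_rot": [0,0,0],"claw": 0.3},{"linear": [0,0,-26],"delta_rot": [0,0,0],"claw": 0.3},{"linear": [0,0,-44],"delta_rot": [0,0,0],"claw": 0.3},{"linear": [-3,4,-60],"delta_rot": [0,0,0],"claw": 0.3},{"linear": [-10,12,-72],"delta_rot": [0,0,0],"claw": 0.3},{"linear": [-22,27,-78],"delta_rot": [0,0,0],"claw": 0.3},{"linear": [-37,45,-80],"delta_rot": [0,0,0],"claw": 0.3}])

```text
clock: 14.83
tool_pos: [0.5046, 0.0397, 0.1247]
eef_rot: [180.0, 0.2, 158.4]
force: [-0.3, -1.6, -0.8]
gripper_width: 0.0558
```

Request:
move_arm(targets=[{"linear": [-16,20,0],"delta_rot": [0,0,0],"claw": 0.3},{"linear": [-33,40,0],"delta_rot": [0,0,0],"claw": 0.3},{"linear": [-50,61,0],"delta_rot": [0,0,0],"claw": 0.3},{"linear": [-66,81,0],"delta_rot": [0,0,0],"claw": 0.3},{"linear": [-80,98,0],"delta_rot": [0,0,0],"claw": 0.3},{"linear": [-91,112,0],"delta_rot": [0,0,0],"claw": 0.3},{"linear": [-98,121,0],"delta_rot": [0,0,0],"claw": 0.3},{"linear": [-102,126,0],"delta_rot": [0,0,0],"claw": 0.3}])

```text
clock: 15.5
tool_pos: [0.6455, 0.1202, 0.1223]
eef_rot: [-180.0, -0.0, 158.5]
force: [-0.2, 0.1, -1.9]
gripper_width: 0.0555
```

Request:
move_arm(targets=[{"linear": [0,0,0],"delta_rot": [0,0,0],"claw": 0.3},{"linear": [0,0,0],"delta_rot": [0,0,0],"claw": 0.3}])

```text
clock: 15.67
tool_pos: [0.6445, 0.1193, 0.1224]
eef_rot: [-180.0, -0.0, 158.5]
force: [0.2, 0.2, -1.9]
gripper_width: 0.0555
```

```bash
python3 - <<'E'
from h import *
wcam("w11")
go(.6466,.1204,.044)
E
```

```text
lin [-1.7  2.  78.5] rot [-0.02 -0.03  0.  ] | at [0.6443 0.1192 0.1225] [-1.7998e+02 -3.0000e-02  1.5845e+02] t 15.72 w 0.0554 F [-0.3 -0.6 -2.6] j [  7.  27.  64.  -0.  89. -61.]
```

View pics/w11.png

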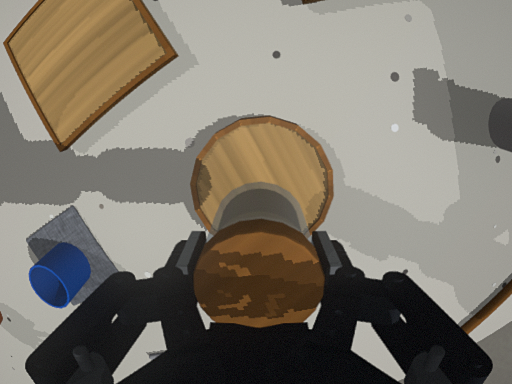

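Canister upright over the lid. Descend.

Request:
move_arm(targets=[{"linear": [-1,1,10],"delta_rot": [0,0,0],"claw": 0.3},{"linear": [-2,1,24],"delta_rot": [0,0,0],"claw": 0.3},{"linear": [-2,1,40],"delta_rot": [0,0,0],"claw": 0.3},{"linear": [-2,1,54],"delta_rot": [0,0,0],"claw": 0.3},{"linear": [-2,1,65],"delta_rot": [0,0,0],"claw": 0.3},{"linear": [-2,1,72],"delta_rot": [0,0,0],"claw": 0.3},{"linear": [-2,1,75],"delta_rot": [0,0,0],"claw": 0.3},{"linear": [-2,1,76],"delta_rot": [0,0,0],"claw": 0.3}])

```text
clock: 16.38
tool_pos: [0.6468, 0.1197, 0.0458]
eef_rot: [-180.0, -0.0, 158.5]
force: [-0.5, 0.5, -2.8]
gripper_width: 0.0555
```

Request:
move_arm(targets=[{"linear": [0,0,1],"delta_rot": [0,0,0],"claw": 0.3},{"linear": [0,0,2],"delta_rot": [0,0,0],"claw": 0.3},{"linear": [0,0,3],"delta_rot": [0,0,0],"claw": 0.3},{"linear": [0,0,3],"delta_rot": [0,0,0],"claw": 0.3}])

```text
clock: 16.72
tool_pos: [0.6475, 0.1199, 0.0442]
eef_rot: [180.0, 0.1, 158.5]
force: [0.2, 0.5, -1.2]
gripper_width: 0.0556
```

Request:
move_arm(targets=[{"linear": [0,0,0.5],"delta_rot": [0,0,0],"claw": 0.3},{"linear": [0,0,1],"delta_rot": [0,0,0],"claw": 0.3},{"linear": [0,0,1],"delta_rot": [0,0,0],"claw": 0.3}])

```text
clock: 16.97
tool_pos: [0.6477, 0.1199, 0.0441]
eef_rot: [179.9, 0.1, 158.5]
force: [-2.4, -0.1, 5.9]
gripper_width: 0.0557
```

Request:
move_arm(targets=[{"linear": [0,0,0],"delta_rot": [0,0,0],"claw": 0.6},{"linear": [0,0,0],"delta_rot": [0,0,0],"claw": 1},{"linear": [0,0,0],"delta_rot": [0,0,0],"claw": 1},{"linear": [0,0,0],"delta_rot": [0,0,0],"claw": 1},{"linear": [0,0,0],"delta_rot": [0,0,0],"claw": 1},{"linear": [0,0,-20],"delta_rot": [0,0,0],"claw": 1},{"linear": [0,0,-55],"delta_rot": [0,0,0],"claw": 1},{"linear": [0,0,-95],"delta_rot": [0,0,0],"claw": 1}])

```text
clock: 17.63
tool_pos: [0.6455, 0.1196, 0.1356]
eef_rot: [-179.8, -0.3, 158.5]
force: [0.2, 0.5, -0.1]
gripper_width: 0.0852
```

```bash
python3 - <<'E'
from h import *
go(.464,-.277,.22,194.5)
wcam("w12")
E
```

```text
lin [  23.8 -435.8  -83.1] rot [ -0.06  -0.34 -36.03] | at [0.6455 0.1196 0.1356] [-179.84   -0.3   158.47] t 17.63 w 0.0852 F [ 0.2  0.5 -0.1] j [  7.  27.  63.   0.  91. -61.]
```

View pics/w12.png

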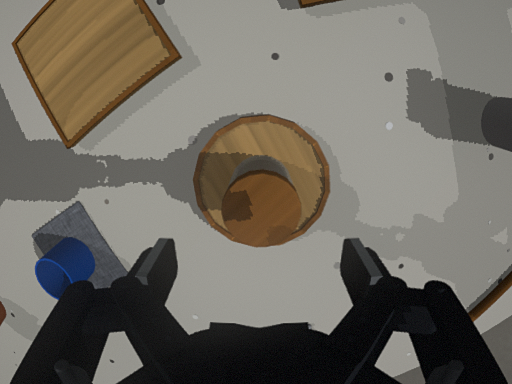

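Request:
move_arm(targets=[{"linear": [0,0,-35],"delta_rot": [0,0,0],"claw": 1},{"linear": [0,-5,-65],"delta_rot": [0,0,0],"claw": 1},{"linear": [2,-25,-80],"delta_rot": [0,0,0],"claw": 1},{"linear": [3,-57,-85],"delta_rot": [0,0,0],"claw": 1},{"linear": [5,-92,-85],"delta_rot": [0,0,0],"claw": 1},{"linear": [7,-127,-85],"delta_rot": [0,0,0],"claw": 1},{"linear": [9,-162,-85],"delta_rot": [0,0,0],"claw": 1},{"linear": [11,-197,-85],"delta_rot": [0,0,0],"claw": 1}])

```text
clock: 18.35
tool_pos: [0.5637, -0.0607, 0.2224]
eef_rot: [180.0, 0.0, 158.5]
force: [0.0, -0.7, -0.1]
gripper_width: 0.0852
```

Request:
move_arm(targets=[{"linear": [2,-35,0],"delta_rot": [0,0,-5],"claw": 1},{"linear": [4,-70,0],"delta_rot": [0,0,-10],"claw": 1},{"linear": [6,-105,0],"delta_rot": [0,0,-15],"claw": 1},{"linear": [8,-140,0],"delta_rot": [0,0,-20],"claw": 1},{"linear": [10,-175,0],"delta_rot": [0,0,-25],"claw": 1},{"linear": [12,-205,0],"delta_rot": [0,0,-30],"claw": 1},{"linear": [13,-228,0],"delta_rot": [0,0,-34],"claw": 1},{"linear": [13,-237,0],"delta_rot": [0,0,-36],"claw": 1}])

```text
clock: 19.02
tool_pos: [0.464, -0.2779, 0.2224]
eef_rot: [-180.0, -0.0, -165.5]
force: [-0.8, -0.1, 0.1]
gripper_width: 0.0853
```

Request:
move_arm(targets=[{"linear": [0,0,0],"delta_rot": [0,0,0],"claw": 1},{"linear": [0,0,0],"delta_rot": [0,0,0],"claw": 1},{"linear": [0,0,0],"delta_rot": [0,0,0],"claw": 1}])

```text
clock: 19.27
tool_pos: [0.4658, -0.2745, 0.2224]
eef_rot: [180.0, 0.0, -165.6]
force: [0.2, 0.8, 0.2]
gripper_width: 0.0853
```

```bash
python3 - <<'E'
from h import *
wcam("w13")
go(.464,-.277,.22,194.5)
i=cv2.imread("pics/w13.png");c=cv2.resize(i[85:235,180:340],None,fx=4,fy=4,interpolation=cv2.INTER_CUBIC);cv2.imwrite("pics/w13c.png",c)
E
```

```text
lin [ 2.5 -2.2  2.5] rot [ 0.01  0.02 -0.01] | at [ 0.4659 -0.2743  0.2225] [ 1.7999e+02  2.0000e-02 -1.6551e+02] t 19.32 w 0.0851 F [ 0.2 -0.3 -0.7] j [ -34.    6.   78.    0.   96. -139.]
```

View pics/w13.png

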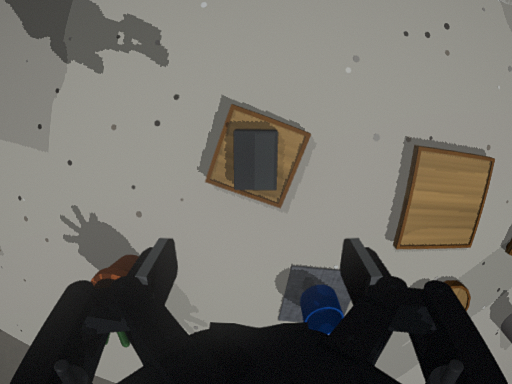

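View pics/w13c.png

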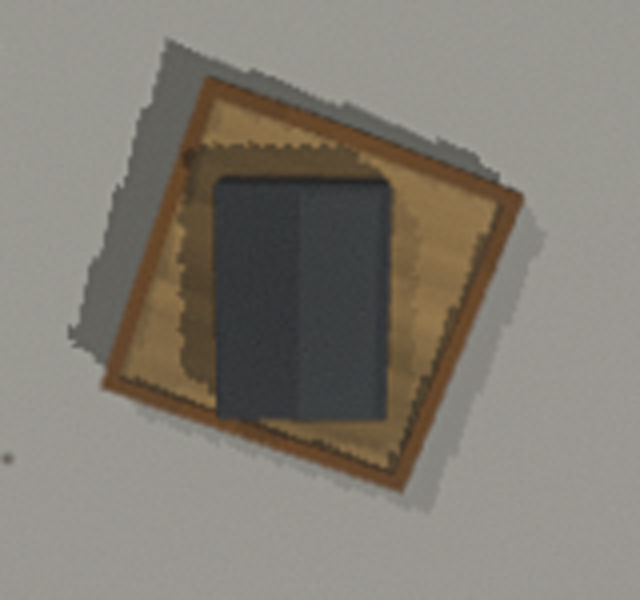

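```bash
python3 - <<'E'
from h import *
def pr(n,p,z,o=(180,85),k=4):
    P=np.array([wr(n,(o[0]+a/k,o[1]+b/k),z) for a,b in p]);e=np.roll(P,-1,0)-P
    print(P.mean(0),np.linalg.norm(e,axis=1),np.degrees(np.arctan2(e[:,1],e[:,0])));return P.mean(0)
t=pr("w13",[(216,182),(388,182),(386,418),(217,418)],.034)
pr("w13",[(208,77),(522,196),(402,490),(103,384)],.019)
go(t[0],t[1],.03,194.5)
print("can",wr("w12",(261.5,208),.086))
E
```

```text
[ 0.46238698 -0.27933055  0.034     ] [0.04790629 0.06912753 0.04949464 0.0691945 ] [ 104.3661696    14.83655108  -75.5623283  -166.47912199]
[ 0.46168311 -0.27750873  0.019     ] [0.09791977 0.09834684 0.09840384 0.09828405] [ 83.8598678   -5.58030435 -96.17463563 174.1378593 ]
lin [  4.7  -4.1 192.5] rot [ 0.01  0.02 -0.01] | at [ 0.4659 -0.2743  0.2225] [ 1.7999e+02  2.0000e-02 -1.6551e+02] t 19.32 w 0.0851 F [ 0.2 -0.3 -0.7] j [ -34.    6.   78.    0.   96. -139.]
can [0.64404542 0.12099016 0.086     ]
```

Request:
move_arm(targets=[{"linear": [5,-4,25],"delta_rot": [0,0,0],"claw": 0.85},{"linear": [5,-4,60],"delta_rot": [0,0,0],"claw": 0.85},{"linear": [5,-4,95],"delta_rot": [0,0,0],"claw": 0.85},{"linear": [5,-4,130],"delta_rot": [0,0,0],"claw": 0.85},{"linear": [5,-4,160],"delta_rot": [0,0,0],"claw": 0.85},{"linear": [5,-4,180],"delta_rot": [0,0,0],"claw": 0.85},{"linear": [5,-4,192],"delta_rot": [0,0,0],"claw": 0.85},{"linear": [5,-4,197],"delta_rot": [0,0,0],"claw": 0.85}])

```text
clock: 19.98
tool_pos: [0.4612, -0.279, 0.0236]
eef_rot: [179.9, -0.1, -165.5]
force: [-1.1, -0.4, -0.2]
gripper_width: 0.0726
```

Request:
move_arm(targets=[{"linear": [0,0,3],"delta_rot": [0,0,0],"claw": 0.85},{"linear": [0,0,6],"delta_rot": [0,0,0],"claw": 0.85},{"linear": [0,0,6],"delta_rot": [0,0,0],"claw": 0.85}])

```text
clock: 20.23
tool_pos: [0.4623, -0.2805, 0.0204]
eef_rot: [-179.9, 0.1, -165.5]
force: [0.4, -0.6, 0.1]
gripper_width: 0.0722
```

```bash
python3 - <<'E'
from h import *
wcam("w14")
go(.4624,-.2793,.018)
E
```

```text
lin [-0.4  1.2  2.6] rot [-0.08  0.08 -0.  ] | at [ 0.4623 -0.2806  0.0206] [-1.7992e+02  8.0000e-02 -1.6553e+02] t 20.28 w 0.0721 F [ 0.3 -0.4 -0.7] j [ -35.   16.   91.    0.   73. -140.]
```

View pics/w14.png

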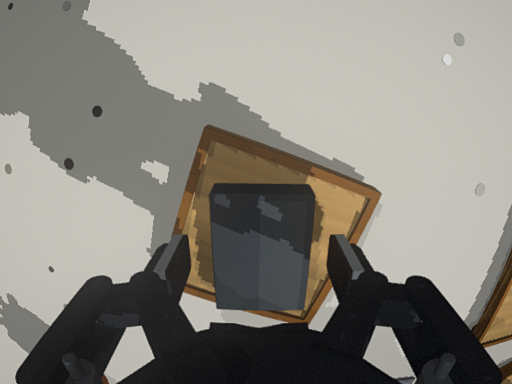

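Request:
move_arm(targets=[{"linear": [0,1,2],"delta_rot": [0,0,0],"claw": 0.3},{"linear": [0,1,2],"delta_rot": [0,0,0],"claw": 0.3},{"linear": [0,1,2],"delta_rot": [0,0,0],"claw": 0.3},{"linear": [0,1,2],"delta_rot": [0,0,0],"claw": 0.3},{"linear": [0,1,2],"delta_rot": [0,0,0],"claw": 0.3},{"linear": [0,1,2],"delta_rot": [0,0,0],"claw": 0.3},{"linear": [0,1,2],"delta_rot": [0,0,0],"claw": 0.3}], squeeze=60)

```text
clock: 20.87
tool_pos: [0.4618, -0.2796, 0.0184]
eef_rot: [-179.9, 0.1, -165.5]
force: [-0.9, 0.0, 6.5]
gripper_width: 0.0481
```

```bash
python3 - <<'E'
from h import *
wcam("w15")
go(.4513,.009,.1)
E
```

```text
lin [-62.  282.  -81.9] rot [-0.06  0.06 -0.  ] | at [ 0.4618 -0.2796  0.0183] [-1.7994e+02  6.0000e-02 -1.6553e+02] t 20.92 w 0.0487 F [-0.7  1.   6.4] j [ -35.   16.   91.    0.   73. -140.]
```

View pics/w15.png

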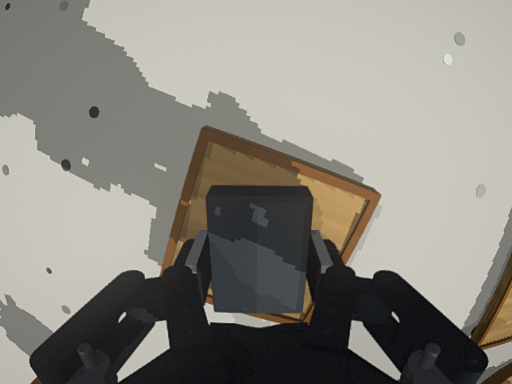

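Request:
move_arm(targets=[{"linear": [0,0,-3],"delta_rot": [0,0,0],"claw": 0.3},{"linear": [0,0,-10],"delta_rot": [0,0,0],"claw": 0.3},{"linear": [0,0,-24],"delta_rot": [0,0,0],"claw": 0.3},{"linear": [0,0,-42],"delta_rot": [0,0,0],"claw": 0.3},{"linear": [-2,8,-60],"delta_rot": [0,0,0],"claw": 0.3},{"linear": [-5,22,-73],"delta_rot": [0,0,0],"claw": 0.3},{"linear": [-10,44,-79],"delta_rot": [0,0,0],"claw": 0.3},{"linear": [-16,72,-80],"delta_rot": [0,0,0],"claw": 0.3}])

```text
clock: 21.58
tool_pos: [0.4592, -0.206, 0.0993]
eef_rot: [-179.9, 0.1, -165.6]
force: [1.0, 0.0, -2.7]
gripper_width: 0.0482
```

Request:
move_arm(targets=[{"linear": [-7,32,0],"delta_rot": [0,0,0],"claw": 0.3},{"linear": [-14,64,0],"delta_rot": [0,0,0],"claw": 0.3},{"linear": [-21,96,0],"delta_rot": [0,0,0],"claw": 0.3},{"linear": [-28,128,0],"delta_rot": [0,0,0],"claw": 0.3},{"linear": [-35,158,0],"delta_rot": [0,0,0],"claw": 0.3},{"linear": [-41,184,0],"delta_rot": [0,0,0],"claw": 0.3},{"linear": [-45,202,0],"delta_rot": [0,0,0],"claw": 0.3},{"linear": [-46,210,0],"delta_rot": [0,0,0],"claw": 0.3}])

```text
clock: 22.25
tool_pos: [0.4504, 0.0114, 0.0975]
eef_rot: [180.0, -0.0, -165.4]
force: [0.0, -1.1, -2.3]
gripper_width: 0.0484
```

Request:
move_arm(targets=[{"linear": [0,0,0],"delta_rot": [0,0,0],"claw": 0.3},{"linear": [0,0,0],"delta_rot": [0,0,0],"claw": 0.3},{"linear": [0,0,0],"delta_rot": [0,0,0],"claw": 0.3}])

```text
clock: 22.5
tool_pos: [0.4509, 0.0083, 0.0975]
eef_rot: [-180.0, -0.0, -165.6]
force: [0.0, 0.1, -2.6]
gripper_width: 0.0487
```

```bash
python3 - <<'E'
from h import *
wcam("w16")
go(.4513,.009,.0183)
E
```

```text
lin [-0.5  0.7 79.2] rot [-0.01 -0.01  0.  ] | at [0.451  0.0082 0.0975] [-1.7999e+02 -1.0000e-02 -1.6561e+02] t 22.55 w 0.0484 F [ 0.2 -0.9 -1.8] j [  -4.   -4.  103.   -0.   81. -108.]
```

View pics/w16.png

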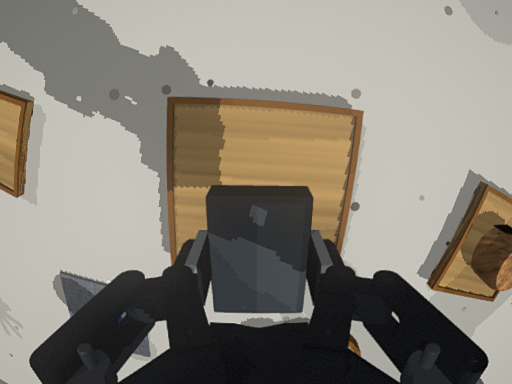

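Request:
move_arm(targets=[{"linear": [0,0,10],"delta_rot": [0,0,0],"claw": 0.3},{"linear": [0,1,24],"delta_rot": [0,0,0],"claw": 0.3},{"linear": [0,1,40],"delta_rot": [0,0,0],"claw": 0.3},{"linear": [0,1,54],"delta_rot": [0,0,0],"claw": 0.3},{"linear": [0,1,65],"delta_rot": [0,0,0],"claw": 0.3},{"linear": [0,1,72],"delta_rot": [0,0,0],"claw": 0.3},{"linear": [0,1,75],"delta_rot": [0,0,0],"claw": 0.3},{"linear": [0,1,77],"delta_rot": [0,0,0],"claw": 0.3}])

```text
clock: 23.22
tool_pos: [0.4507, 0.01, 0.0202]
eef_rot: [180.0, -0.0, -165.6]
force: [0.6, -0.2, -2.0]
gripper_width: 0.0484
```

Request:
move_arm(targets=[{"linear": [0,0,1],"delta_rot": [0,0,0],"claw": 0.3},{"linear": [0,0,2],"delta_rot": [0,0,0],"claw": 0.3},{"linear": [0,0,3],"delta_rot": [0,0,0],"claw": 0.3},{"linear": [0,0,3],"delta_rot": [0,0,0],"claw": 0.3}])

```text
clock: 23.55
tool_pos: [0.4512, 0.0102, 0.0183]
eef_rot: [-180.0, 0.1, -165.5]
force: [-1.7, -0.5, 1.4]
gripper_width: 0.0483
```

Contact. Release, rise.

Request:
move_arm(targets=[{"linear": [0,0,0],"delta_rot": [0,0,0],"claw": 0.6},{"linear": [0,0,0],"delta_rot": [0,0,0],"claw": 1},{"linear": [0,0,0],"delta_rot": [0,0,0],"claw": 1},{"linear": [0,0,0],"delta_rot": [0,0,0],"claw": 1},{"linear": [0,0,0],"delta_rot": [0,0,0],"claw": 1},{"linear": [0,0,-20],"delta_rot": [0,0,0],"claw": 1},{"linear": [0,0,-55],"delta_rot": [0,0,0],"claw": 1},{"linear": [0,0,-95],"delta_rot": [0,0,0],"claw": 1}])

```text
clock: 24.22
tool_pos: [0.4491, 0.0103, 0.1117]
eef_rot: [179.9, -0.3, -165.5]
force: [1.2, 0.2, 0.1]
gripper_width: 0.0849
```

```bash
python3 - <<'E'
from h import *
wcam("w17")
go(.6535,-.129,.2)
E
```

```text
lin [-159.3 -184.8  -75.9] rot [-0.18  0.59 -0.  ] | at [0.4538 0.0101 0.1219] [-179.82    0.59 -165.53] t 24.27 w 0.0851 F [3.3 0.1 9. ] j [  -3.   -5.  101.    0.   84. -108.]
```

View pics/w17.png

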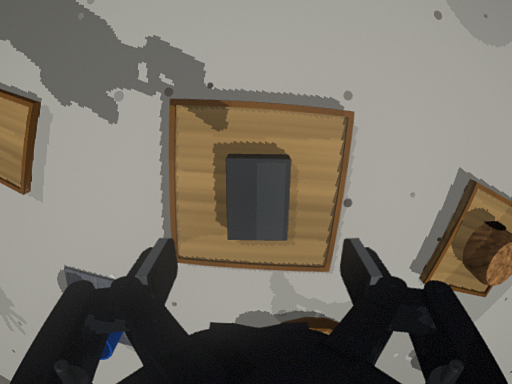

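```bash
python3 - <<'E'
from h import *
for p,z in [([(227,159),(290,158),(288,240),(227,240)],.034),([(171,101),(353,112),(329,269),(177,263)],.019)]:
    P=np.array([wr("w17",q,z) for q in p]);print(P.mean(0),np.linalg.norm(np.roll(P,-1,0)-P,axis=1))
E
```

```text
[0.45218098 0.01035001 0.034     ] [0.04774856 0.06937786 0.05086897 0.06863252]
[0.45067974 0.00948103 0.019     ] [0.14687348 0.14594909 0.14472426 0.14800691]
```

Request:
move_arm(targets=[{"linear": [0,0,-35],"delta_rot": [0,0,0],"claw": 1},{"linear": [-10,-12,-60],"delta_rot": [0,0,0],"claw": 1},{"linear": [-30,-35,-78],"delta_rot": [0,0,0],"claw": 1},{"linear": [-54,-62,-86],"delta_rot": [0,0,0],"claw": 1},{"linear": [-79,-91,-86],"delta_rot": [0,0,0],"claw": 1},{"linear": [-104,-119,-86],"delta_rot": [0,0,0],"claw": 1},{"linear": [-129,-148,-86],"delta_rot": [0,0,0],"claw": 1},{"linear": [-148,-170,-86],"delta_rot": [0,0,0],"claw": 1}])

```text
clock: 24.93
tool_pos: [0.6381, -0.1192, 0.1976]
eef_rot: [-180.0, -0.0, -165.6]
force: [-0.5, 0.5, 0.1]
gripper_width: 0.0856
```

Request:
move_arm(targets=[{"linear": [-9,-11,0],"delta_rot": [0,0,0],"claw": 1},{"linear": [-13,-15,0],"delta_rot": [0,0,0],"claw": 1},{"linear": [-13,-15,0],"delta_rot": [0,0,0],"claw": 1},{"linear": [-13,-15,0],"delta_rot": [0,0,0],"claw": 1},{"linear": [-13,-15,0],"delta_rot": [0,0,0],"claw": 1}])

```text
clock: 25.35
tool_pos: [0.6523, -0.1279, 0.1989]
eef_rot: [180.0, 0.0, -165.5]
force: [0.5, -0.3, 0.2]
gripper_width: 0.0855
```

```bash
python3 - <<'E'
from h import *
wcam("w18")
go(.6535,-.129,.2)
i=cv2.imread("pics/w18.png");c=cv2.resize(i[85:235,180:340],None,fx=4,fy=4,interpolation=cv2.INTER_CUBIC);cv2.imwrite("pics/w18c.png",c)
E
```

```text
lin [-0.8 -1.4 -0.9] rot [-0.01  0.03 -0.  ] | at [ 0.6523 -0.1278  0.1991] [-1.7999e+02  3.0000e-02 -1.6548e+02] t 25.4 w 0.085 F [ 0.3 -0.3 -0.4] j [ -14.   27.   56.    0.   97. -119.]
```

View pics/w18c.png

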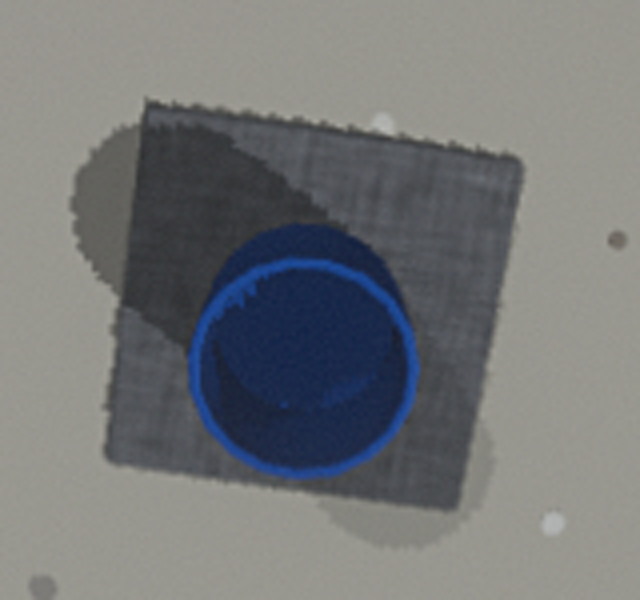

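```bash
python3 - <<'E'
from h import *
p=wr("w18",(256,176.9),.058);print(p)
go(p[0],p[1],.016)
E
```

```text
[ 0.65426286 -0.13034361  0.058     ]
lin [ -1.1  -2.9 183.1] rot [-0.01  0.03 -0.  ] | at [ 0.6523 -0.1278  0.1991] [-1.7999e+02  3.0000e-02 -1.6548e+02] t 25.4 w 0.085 F [ 0.3 -0.3 -0.4] j [ -14.   27.   56.    0.   97. -119.]
```

Request:
move_arm(targets=[{"linear": [-1,-3,25],"delta_rot": [0,0,0],"claw": 1},{"linear": [-1,-3,60],"delta_rot": [0,0,0],"claw": 1},{"linear": [-1,-3,95],"delta_rot": [0,0,0],"claw": 1},{"linear": [-1,-3,125],"delta_rot": [0,0,0],"claw": 1},{"linear": [-1,-3,150],"delta_rot": [0,0,0],"claw": 1},{"linear": [-1,-3,166],"delta_rot": [0,0,0],"claw": 1},{"linear": [-1,-3,176],"delta_rot": [0,0,0],"claw": 1},{"linear": [-1,-3,180],"delta_rot": [0,0,0],"claw": 1}])

```text
clock: 26.07
tool_pos: [0.6535, -0.1306, 0.0172]
eef_rot: [179.9, -0.1, -165.5]
force: [-0.5, 1.4, 0.4]
gripper_width: 0.0856
```

Request:
move_arm(targets=[{"linear": [0,0,0],"delta_rot": [0,0,0],"claw": 0.3},{"linear": [0,0,0],"delta_rot": [0,0,0],"claw": 0.3},{"linear": [0,0,0],"delta_rot": [0,0,0],"claw": 0.3},{"linear": [0,0,0],"delta_rot": [0,0,0],"claw": 0.3},{"linear": [0,0,0],"delta_rot": [0,0,0],"claw": 0.3},{"linear": [0,0,0],"delta_rot": [0,0,0],"claw": 0.3}], squeeze=40)

```text
clock: 26.57
tool_pos: [0.6557, -0.1316, 0.0208]
eef_rot: [-179.9, 0.2, -165.5]
force: [-0.7, 1.2, 6.1]
gripper_width: 0.0563
```

```bash
python3 - <<'E'
from h import *
go(.4622,-.2771,.12)
E
```

```text
lin [223.4 -92.7 -99.8] rot [-0.09  0.19 -0.  ] | at [ 0.6557 -0.1316  0.0208] [-179.91    0.19 -165.53] t 26.57 w 0.0563 F [-0.7  1.2  6.1] j [ -15.   34.   66.    0.   79. -119.]
```

Request:
move_arm(targets=[{"linear": [0,0,-4],"delta_rot": [0,0,0],"claw": 0.3},{"linear": [0,0,-12],"delta_rot": [0,0,0],"claw": 0.3},{"linear": [0,0,-26],"delta_rot": [0,0,0],"claw": 0.3},{"linear": [0,0,-46],"delta_rot": [0,0,0],"claw": 0.3},{"linear": [6,-2,-66],"delta_rot": [0,0,0],"claw": 0.3},{"linear": [20,-8,-80],"delta_rot": [0,0,0],"claw": 0.3},{"linear": [42,-18,-88],"delta_rot": [0,0,0],"claw": 0.3},{"linear": [68,-29,-90],"delta_rot": [0,0,0],"claw": 0.3}])

```text
clock: 27.23
tool_pos: [0.5968, -0.1766, 0.1122]
eef_rot: [-179.8, 0.2, -165.4]
force: [0.3, 0.1, -0.4]
gripper_width: 0.0559
```

Request:
move_arm(targets=[{"linear": [28,-12,0],"delta_rot": [0,0,0],"claw": 0.3},{"linear": [56,-24,0],"delta_rot": [0,0,0],"claw": 0.3},{"linear": [84,-35,0],"delta_rot": [0,0,0],"claw": 0.3},{"linear": [110,-46,0],"delta_rot": [0,0,0],"claw": 0.3},{"linear": [132,-56,0],"delta_rot": [0,0,0],"claw": 0.3},{"linear": [147,-62,0],"delta_rot": [0,0,0],"claw": 0.3},{"linear": [154,-65,0],"delta_rot": [0,0,0],"claw": 0.3},{"linear": [154,-65,0],"delta_rot": [0,0,0],"claw": 0.3}])

```text
clock: 27.9
tool_pos: [0.4624, -0.2788, 0.1096]
eef_rot: [-179.9, 0.0, -165.6]
force: [0.3, 0.2, -0.3]
gripper_width: 0.0562
```

Request:
move_arm(targets=[{"linear": [0,0,0],"delta_rot": [0,0,0],"claw": 0.3},{"linear": [0,0,0],"delta_rot": [0,0,0],"claw": 0.3}])

```text
clock: 28.07
tool_pos: [0.4639, -0.2773, 0.1089]
eef_rot: [-180.0, 0.0, -165.5]
force: [0.5, -0.6, -1.2]
gripper_width: 0.0558
```

```bash
python3 - <<'E'
from h import *
go(.4622,-.2772,.0328)
wcam("w19")
E
```

```text
lin [ 1.6  0.5 76.1] rot [-0.01  0.04 -0.  ] | at [ 0.4639 -0.2773  0.1089] [-1.7999e+02  4.0000e-02 -1.6548e+02] t 28.07 w 0.0558 F [ 0.5 -0.6 -1.2] j [ -35.   10.   87.    0.   83. -139.]
```

View pics/w19.png

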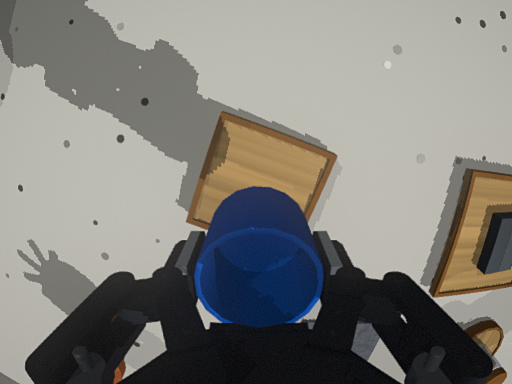

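Request:
move_arm(targets=[{"linear": [1,0,10],"delta_rot": [0,0,0],"claw": 0.3},{"linear": [1.5,0,24],"delta_rot": [0,0,0],"claw": 0.3},{"linear": [1.5,0,39],"delta_rot": [0,0,0],"claw": 0.3},{"linear": [1.5,0,53],"delta_rot": [0,0,0],"claw": 0.3},{"linear": [1.5,0,63],"delta_rot": [0,0,0],"claw": 0.3},{"linear": [1.5,0,69],"delta_rot": [0,0,0],"claw": 0.3},{"linear": [1.5,0,73],"delta_rot": [0,0,0],"claw": 0.3},{"linear": [1.5,0,74],"delta_rot": [0,0,0],"claw": 0.3}])

```text
clock: 28.78
tool_pos: [0.4616, -0.2779, 0.0339]
eef_rot: [180.0, -0.0, -165.5]
force: [-1.0, -0.3, -1.2]
gripper_width: 0.0557
```

Request:
move_arm(targets=[{"linear": [0,0,1],"delta_rot": [0,0,0],"claw": 0.3},{"linear": [0,0,2],"delta_rot": [0,0,0],"claw": 0.3},{"linear": [0,0,3],"delta_rot": [0,0,0],"claw": 0.3},{"linear": [0,0,3],"delta_rot": [0,0,0],"claw": 0.3}])

```text
clock: 29.12
tool_pos: [0.462, -0.2785, 0.0328]
eef_rot: [-179.9, 0.1, -165.5]
force: [-2.2, 1.8, 4.2]
gripper_width: 0.0565
```

Contact. Release, rise and check from all cameras.

Request:
move_arm(targets=[{"linear": [0,0,0],"delta_rot": [0,0,0],"claw": 0.6},{"linear": [0,0,0],"delta_rot": [0,0,0],"claw": 1},{"linear": [0,0,0],"delta_rot": [0,0,0],"claw": 1},{"linear": [0,0,0],"delta_rot": [0,0,0],"claw": 1},{"linear": [0,0,0],"delta_rot": [0,0,0],"claw": 1},{"linear": [0,0,-20],"delta_rot": [0,0,0],"claw": 1},{"linear": [0,0,-55],"delta_rot": [0,0,0],"claw": 1},{"linear": [0,0,-95],"delta_rot": [0,0,0],"claw": 1}])

```text
clock: 29.78
tool_pos: [0.4603, -0.2773, 0.1252]
eef_rot: [179.8, -0.2, -165.5]
force: [-0.1, -0.3, 0.3]
gripper_width: 0.0852
```

Request:
move_arm(targets=[{"linear": [0,0,-35],"delta_rot": [0,0,0],"claw": 1},{"linear": [0,0,-70],"delta_rot": [0,0,0],"claw": 1},{"linear": [0,0,-95],"delta_rot": [0,0,0],"claw": 1},{"linear": [0,0,-100],"delta_rot": [0,0,0],"claw": 1},{"linear": [0,0,-100],"delta_rot": [0,0,0],"claw": 1},{"linear": [0,0,-100],"delta_rot": [0,0,0],"claw": 1}])

```text
clock: 30.28
tool_pos: [0.4614, -0.278, 0.2253]
eef_rot: [179.9, -0.0, -165.5]
force: [-0.5, -1.2, -0.7]
gripper_width: 0.0853
```

```bash
python3 - <<'E'
from h import *
from rig import eyes
go(.4622,-.2772,.2)
wcam("w20")
for n in("top","scene"): cv2.imwrite(f"pics/{n}1.png",eyes.capture(n)["color"])
i=cv2.imread("pics/top1.png");cv2.imwrite("pics/top1c.png",cv2.resize(i[140:280,140:320],None,fx=4,fy=4,interpolation=cv2.INTER_CUBIC))
i=cv2.imread("pics/scene1.png");cv2.imwrite("pics/scene1c.png",cv2.resize(i[120:270,110:380],None,fx=2.9,fy=2.9,interpolation=cv2.INTER_CUBIC))
E
```

```text
lin [-1.   0.6 25.3] rot [ 0.06 -0.04 -0.  ] | at [ 0.4614 -0.278   0.2253] [ 1.7994e+02 -4.0000e-02 -1.6553e+02] t 30.28 w 0.0853 F [-0.5 -1.2 -0.7] j [ -35.    5.   78.    0.   96. -139.]
```

View pics/w20.png

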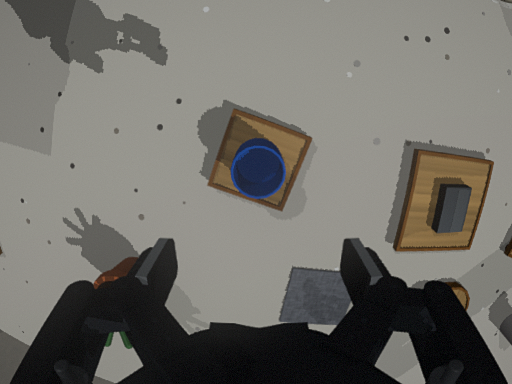

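View pics/top1c.png

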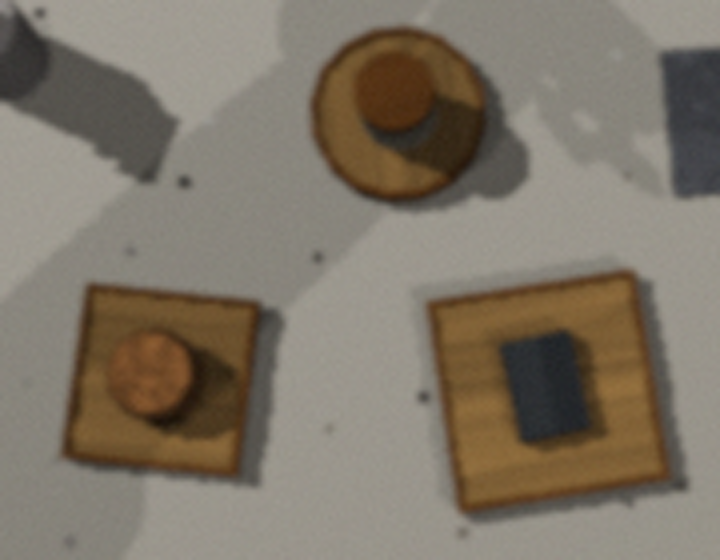

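View pics/scene1c.png

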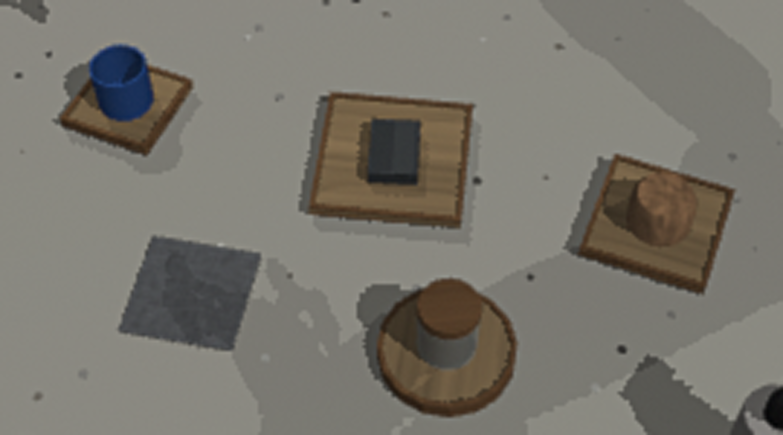

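```bash
python3 - <<'E'
from h import *
import pickle
c=pickle.load(open("cams.pkl","rb"))["top"]
print("hide",ray(c,(178,233.25),.058),"tier .4490 .2771")
print("can",ray(c,(238.75,163),.086),"lid",ray(c,(239.75,168.5),.019))
print("tile",ray(c,(140+547/4,140+386/4),.034),"tier .4486 .0064")
print("cup",wr("w20",(258.5,172),.07),np.mean([wr("w20",p,.019) for p in[(232,109),(311,137),(282,209),(209,186)]],axis=0))
from rig import robot
robot.job_done()
E
```

```text
hide [0.44950259 0.27703275 0.058     ] tier .4490 .2771
can [0.64327859 0.11755106 0.086     ] lid [0.64384578 0.11777937 0.019     ]
tile [0.44982816 0.00782307 0.034     ] tier .4486 .0064
cup [ 0.461335   -0.27831208  0.07      ] [ 0.46144452 -0.27819928  0.019     ]
the job is handed in; nothing more can be done
```

All four pieces are on their right tiers, upright and let go, and the job was handed in at about 30 s on the robot's clock, well inside the 136 s limit. I moved them in this order:
1. cup to the felt mat
2. hide to the medium tier
3. canister to the round lid
4. tile to the large tier
5. cup from the mat to the small tier

I set each piece down to a light touch before letting it go.

My last camera checks put each piece this far from the centre of its deck (limit 12 mm):

| Piece | Deck | Offset |
|---|---|---|
| Hide | medium tier | about 0.5 mm |
| Canister | round lid | about 0.6 mm |
| Tile | large tier | about 1.9 mm |
| Cup | small tier | about 0.2 mm |

- **Uprightness and misting bottle:** these I judged only by eye. All four pieces look upright in the pictures, and the bottle appeared in its place and was never approached. I did not measure either.
- **Camera disagreement:** the fixed "top" and "scene" cameras disagreed with each other by about 5 mm in x and in y. The wrist camera fell between them, so I used the wrist camera and averages for placing.
- **Canister:** just after release, the wrist camera showed it up to 3 mm off the lid centre, against 0.6 mm from the top camera at the end. Both are well inside the limit.
- **Contact force:** the first set-down, the cup on the mat, peaked at about 21 N at the wrist. Readings at the other set-downs stayed below about 7 N.

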